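# Empty a lidded cell case into the collecting bin

### The job

Empty the small lidded metal case: swing its lid all the way back past the click so that it stays open by itself, and only then lift the case and tip it over the square steel bin so that all three battery cells roll out over its lip, opposite the hinge, into the bin. Then set the empty case down upright in the middle of the ribbed rubber mat and leave it there with its lid shut. Do not disturb the tape measure, pen and screwdriver lying about.

Things in the scene. Friction and masses are not known exactly. Their poses are not given: they have to be found in the camera images.
- case_centre (a point): Centre (18 mm above the underside) of a loose plain metal case, 100 mm long (x), 60 wide (y), 36 high, walls 3 mm; case 0.6 kg, lid 0.05 kg. It stands on the work surface; its x points from the lip end (with the black tab, at the robot's right) to the hinge end (left), z up. Its plain 60 mm wide sides can be gripped, also with the lid open. Three cells lie inside on the floor, side by side, along y.
- case_lip (a point): Middle of the top edge of the case's lip end, over which the cells are poured: 50 mm in -x and 18 mm up from case_centre, fixed to the case, same axes. Inside, a chute climbs to this lip from the floor at 37 degrees; the cells roll out over it when the lip end is tipped down by 50 to 75 degrees; shake if one sticks.
- case_hinge (a point): Middle of the lid's hinge axis, at the top of the far end: 51.5 mm in +x and 19.5 mm up from case_centre, fixed to the case, same axes; the hinge axis is the case's y. A thin steel spring stay lies on the case's +y side near the hinge (35 mm and more in +x of case_centre, 6 mm proud): grip the sides nearer the middle.
- case_tab (a point): Grip point of the black tab on the lid's front edge; moves with the lid. The tab is 16 mm wide (y), 8 to 10 mm thick, and reaches 32 mm beyond the lid's front edge; this point lies 21 mm beyond that edge, 121.5 mm from the hinge axis. It is pinched across its 16 mm width; pinched lightly (about 5 N) it turns between the fingers as the lid swings, hard gripped it drags the case up. Lid shut, its axes are those of the case.
- case_lid (a joint): Lid angle in rad: 0 shut (level), 1.57 upright, 2.4 fully back at its stop. A light over-centre spring (0.15 N m at most): let go below about 1.8 the lid falls shut; beyond, it snaps back to 2.4 and stays there even when the case is tipped. The lid is a 3 mm plate, 60 mm wide, 99 mm long.
- cell0_centre (a point): Centre of the first battery cell, a cylinder 14 mm in diameter and 50 mm long, 24 g; its own z is its length. Starts in the case nearest the chute.
- cell1_centre (a point): Centre of the second cell, the same; starts in the middle.
- cell2_centre (a point): Centre of the third cell, the same; starts nearest the hinge end.
- bin: Fixed open square dark steel bin, 150 x 150 mm outside, 50 mm high (rim bead to 53 mm), walls 3 mm. Origin: centre of its underside, on the work surface; x and y along its sides, z up.
- mat: Fixed flat ribbed black rubber mat, 140 x 140 mm, 4 mm thick. Origin: centre of its underside, on the work surface; x and y along its sides.
- measure: Bystander: tape measure, 73 x 88 x 41 mm, loose; origin at the centre of its underside. Leave alone.
- pen: Bystander: slim pen, 131 mm long, 13 mm high, loose; origin at the centre of its underside. Leave alone.
- driver: Bystander: screwdriver, 213 mm long, 29 mm high, loose; origin at the centre of its underside. Leave alone.

How it is judged:
By the outcome, as a careful person would: the job done as asked, in the order asked, and still so for the second after the job is handed in, with the robot touching nothing.
It also fails if it takes over 72 s, if anything falls off the work surface, if the arm or the gripper's body presses on something with over 40 N, if the wrist force passes 120 N, or if a joint passes its speed limit or range.

### The arm

A 7-joint arm with a two-finger parallel gripper is mounted at the origin on a cart in front of the work surface, level with it; the furniture and walls round the work are solid. World frame = base frame: x ahead of the robot, y to its left, z up, the work surface at z = 0. Lengths are in m, angles in degrees, forces in N, time in s.
With the tool pointing down it reaches from about 0.425 to 0.875 m from the base axis. Payload 4.7 kg.
Tool frame: the origin (TCP) lies on the front face of the gripper's body, between the roots of the fingers; the fingertips stand 70 mm ahead of it and the grasp point (between the pads) lies 51 mm ahead of it; z points along the fingers, y is the direction in which the jaws open and shut (so a half turn about z gives the same grasp; the last joint's range is limited). The gripper opens to 87 mm and grips with 3 to 60 N. Pads are 19 mm wide; open, the fingers measure 117 mm over their backs; the gripper's body (75 mm by 190 mm) begins 51 mm behind the grasp point.
Start: joints at [-64.28, 18.392, -4.016, 83.108, 1.295, 78.541, -3.26], TCP at [0.274, 0.59, 0.292] pointing down, gripper open.
Joint ranges: [-163.93, 163.93], [-17.29, 119.83], [-79.2, 71.16], [3.27, 140.29], [-89.18, 269.18], [5.43, 117.66], [-154.24, 154.24]. Speed limits (degrees/s): [147.25, 147.25, 180, 180, 180, 180, 180].

### API

Orientations are given as [roll, pitch, yaw] about the fixed x, y, z axes, in that order (R = Rz(yaw) Ry(pitch) Rx(roll)).
In Python, from cell import env gives the robot as it stands.
- The arm moves only by the tool drive_tool, never from a script. Its argument "commands" is a list of rows, each a list of 7 numbers: the shift along the tool's x, y, z in cm, then the turn, a rotation vector about the tool's x, y, z in degrees, then the opening, from 0 (shut) to 1 (fully open). In form: [[tx, ty, tz, rx, ry, rz, hand], ...]. A call has 1 to 20 rows; each row shifts and turns the commanded pose from where the row before left it, along the tool's axes as they then stand; what a row does not reach is not made up. A row lasts 1/12 s, in which the tool goes at most 41.7 mm and 7.16 degrees, less where a joint would pass 70% of its speed; a pose out of reach is approached as far as the arm can. A call is refused whole if a number of a shift passes 4.17 or a number of a turn 7.16, either way. A call with a gripper value outside its range is refused whole. The fingers move at their own pace and stop on an object; "force" is the grip in N (left out, the last holds). Time passes only in rows, so rows that do not move let the fingers close. It gives the time, the measured TCP pose, the force and the opening at its end, in the units of the state.
- env.get_obs(): the state, without advancing time (a new reading comes with each control period).
- env.read_camera(name): name is "scene" or "top" or "wrist"; returns a dict with "img" (400x640x3 uint8, blue, green, red), "mtx" (3x3 intrinsics, pixels), "pose" (4x4, takes a point from camera to world coordinates). Camera axes: x right, y down, z forward; pixel columns grow to the right and rows downward; lengths in m; the calibration is good to about 2 mm. A picture is of the moment at which its call begins. There is no depth.
- env.sign_off(): hands the job in, once; it reports no verdict.
The state is a dict: "time_s": time; "qpos": joint angles; "joint_velocities": joint speeds; "effort": joint torques, N m; "tool_pos": TCP position; "tool_rot": TCP orientation; "force": force on the tool from outside, world axes, zero at the start; "wrist_torque": the same for the moment, N m; "grip_width": finger opening in m.
Only numpy, scipy, OpenCV 4.12 (cv2) and the standard library are available. Lean on these libraries where they do the work, as an engineer would, in place of code of your own. Each camera call takes 0.05 s, during which the arm holds its last target.

## Working session

There is one attempt and no reset: what is moved stays moved. The work goes in short steps, Python scripts to look and compute and a tool call to move; the robot and the scene stay as the last step left them, time stands still between calls to the robot, and variables do not carry over. Pictures are saved under pics/ and viewed, and the job is handed in when it is done.

Besides the shell and the picture viewer there is one more tool, called after "Call:" in YAML: its name, and indented under it one key for each argument. drive_tool: Moves the arm, as the interface text tells. Its arguments: {"type":"object","properties":{"commands":{"type":"array"},"force":{"type":"number"}},"required":["commands"]}

```bash
ls; mkdir -p pics; python3 - <<'E'
from cell import env
import cv2
o=env.get_obs();print(o)
for n in ["scene","top","wrist"]:
    c=env.read_camera(n);cv2.imwrite(f"pics/{n}0.png",c["img"]);print(n,c["mtx"].tolist(),c["pose"].round(4).tolist())
E
```

```text
pics
{'time_s': 0.0, 'qpos': array([-64.28052621,  18.4392773 ,  -4.01395343,  83.17469607,
         1.29362416,  78.54078394,  -3.26110226]), 'joint_velocities': array([ 0.0031193 , -0.06369928,  0.07078001,  0.05464415, -0.02930652,
       -0.1205658 ,  0.01065989]), 'effort': array([-3.00619658e-04, -4.91292787e+01, -4.04091440e-01, -3.12537181e+01,
       -6.39034552e-02,  4.36263601e-02,  1.81411397e-04]), 'tool_pos': array([0.27366456, 0.58911985, 0.2911605 ]), 'tool_rot': array([-1.79890402e+02,  4.90474785e-03,  1.55087402e+02]), 'force': array([ 0.01417659, -0.8578323 , -0.57049416]), 'wrist_torque': array([-0.01252976,  0.04557064, -0.02684041]), 'grip_width': 0.08715798682413942}
scene [[426.29606290862256, 0.0, 321.4670057505473], [0.0, 426.29606290862256, 196.87983622388683], [0.0, 0.0, 1.0]] [[0.8368, -0.2422, 0.491, 0.0503], [-0.5474, -0.3837, 0.7437, -0.7434], [0.0083, -0.8911, -0.4537, 0.5253], [0.0, 0.0, 0.0, 1.0]]
top [[492.03830444016666, 0.0, 315.68026883220506], [0.0, 492.03830444016666, 204.1397195441323], [0.0, 0.0, 1.0]] [[-0.0252, -0.9952, 0.0946, 0.4484], [-0.9997, 0.0248, -0.0053, -0.0246], [0.003, -0.0947, -0.9955, 1.2439], [0.0, 0.0, 0.0, 1.0]]
wrist [[281.408519635684, 0.0, 319.1678051267843], [0.0, 281.408519635684, 196.76153476003574], [0.0, 0.0, 1.0]] [[0.422, 0.8791, 0.2215, 0.2136], [0.9066, -0.4089, -0.1044, 0.6176], [-0.0012, 0.2449, -0.9695, 0.3837], [0.0, 0.0, 0.0, 1.0]]
```

View pics/top0.png

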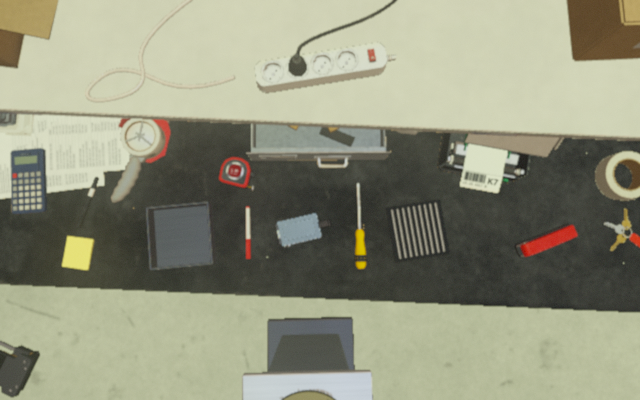

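View pics/scene0.png

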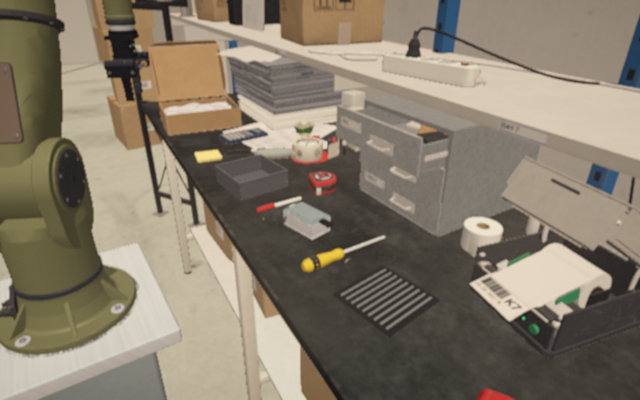

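View pics/wrist0.png

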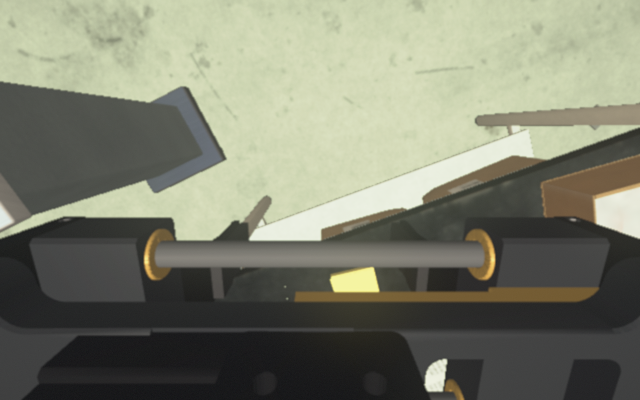

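```bash
python3 - <<'E'
import cv2
t=cv2.imread("pics/top0.png");s=cv2.imread("pics/scene0.png")
cv2.imwrite("pics/t1.png",cv2.resize(t[170:290,260:360],None,fx=5,fy=5,interpolation=cv2.INTER_CUBIC))
cv2.imwrite("pics/s1.png",cv2.resize(s[180:260,260:360],None,fx=7,fy=7,interpolation=cv2.INTER_CUBIC))
E
```

```text
(no output)
```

View pics/t1.png

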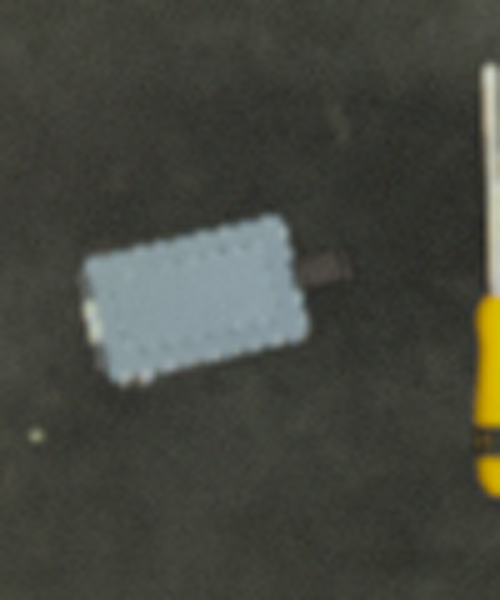

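View pics/s1.png

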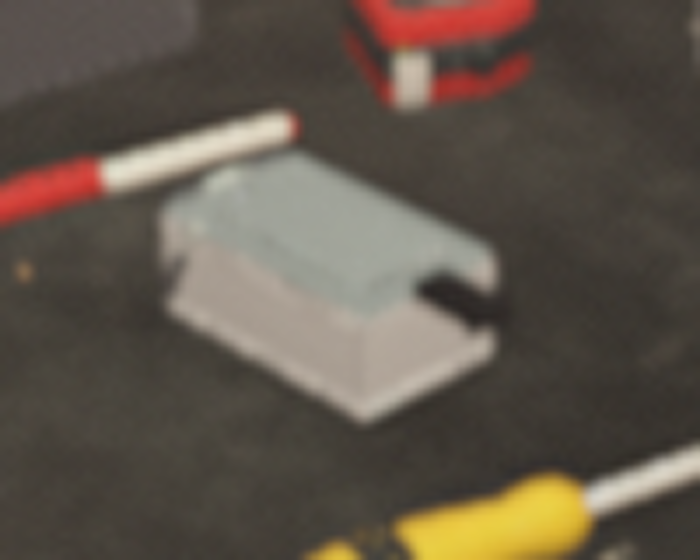

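```bash
cat > h.py <<'E'
import numpy as np, cv2
def ray(c,u,v,z):
    K=c["mtx"];P=c["pose"]
    d=P[:3,:3]@np.linalg.solve(K,np.array([u,v,1.0]));o=P[:3,3]
    return (o+d*(z-o[2])/d[2])
def toworld(c,pts,z): return np.array([ray(c,u,v,z)[:2] for u,v in pts])
def proj(c,X):
    P=c["pose"];p=P[:3,:3].T@(np.array(X)-P[:3,3]);q=c["mtx"]@p;return q[:2]/q[2]
E
python3 - <<'E'
from cell import env
from h import *
c=env.read_camera("top");im=c["img"].astype(int)
B,G,R=im[...,0],im[...,1],im[...,2]
def big(m,roi,z,name):
    k=np.zeros_like(m,np.uint8);u0,u1,v0,v1=roi;k[v0:v1,u0:u1]=m[v0:v1,u0:u1]
    cs,_=cv2.findContours(k,cv2.RETR_EXTERNAL,cv2.CHAIN_APPROX_NONE)
    ct=max(cs,key=cv2.contourArea);W=toworld(c,ct[:,0,:].astype(float),z)
    r=cv2.minAreaRect((W*1000).astype(np.float32));bx=cv2.boxPoints(r)
    print(name,np.round(r[0],1),np.round(r[1],1),round(r[2],1),bx.round(0).tolist());return ct
print(im[230,300],im[235,180],im[205,180],im[250,300],im[268,180])
big((B>100)&(B>R+10),(265,335,200,260),.039,"lid")
big((R>150)&(B<80),(345,375,180,280),.015,"drv-handle")
big((R>120),(345,375,180,280),.012,"drv")
big((R>110),(238,258,195,270),.008,"pen")
big((R>110)&(B<100),(210,262,140,195),.03,"meas")
g=(B+G+R)/3
big(g>110,(380,455,195,270),.004,"matribs")
h=cv2.resize(c["img"][185:285,130:270],None,fx=5,fy=5,interpolation=cv2.INTER_CUBIC);cv2.imwrite("pics/bin.png",np.clip(h.astype(int)*2,0,255).astype(np.uint8)[:,:])
h=cv2.resize(c["img"][185:275,375:460],None,fx=6,fy=6,interpolation=cv2.INTER_CUBIC);cv2.imwrite("pics/mat.png",np.clip(h.astype(int)*2,0,255).astype(np.uint8))
E
```

```text
[162 156 139] [92 93 88] [77 80 75] [55 62 60] [54 62 60]
lid [502.8  11. ] [62.5 99.9] 10.7 [[463.0, 54.0], [481.0, -44.0], [543.0, -32.0], [524.0, 66.0]]
drv-handle [ 469.  -140.5] [22.4 62.2] 88.1 [[438.0, -151.0], [500.0, -153.0], [500.0, -130.0], [438.0, -128.0]]
drv [ 525.9 -141.4] [ 25.  180.9] 88.1 [[435.0, -151.0], [616.0, -157.0], [617.0, -132.0], [436.0, -126.0]]
pen [500.2 141.5] [ 12.6 130.5] 89.3 [[435.0, 136.0], [565.0, 134.0], [566.0, 147.0], [435.0, 149.0]]
meas [650.3 165.3] [83.5 74.6] 82.8 [[608.0, 129.0], [682.0, 119.0], [692.0, 202.0], [618.0, 211.0]]
matribs [ 502.  -341.5] [120.2   5.4] 7.5 [[442.0, -347.0], [443.0, -352.0], [562.0, -336.0], [561.0, -331.0]]
```

View pics/bin.png

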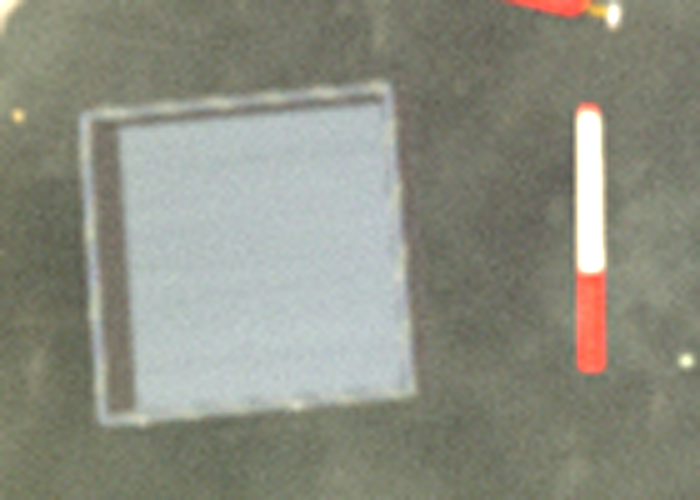

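View pics/mat.png

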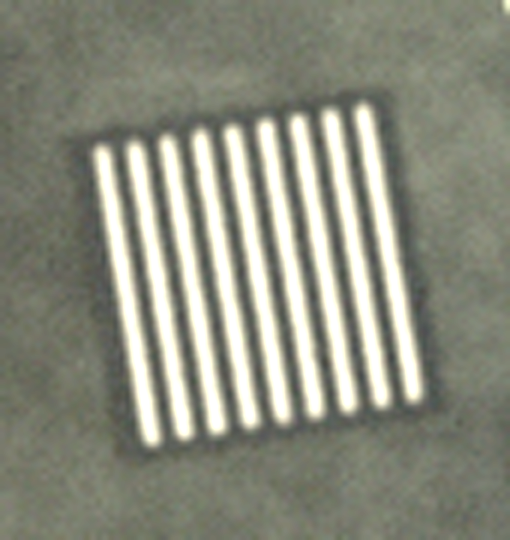

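```bash
python3 - <<'E'
from cell import env
from h import *
c=env.read_camera("top")
b=toworld(c,[(146,208),(207.6,201.6),(213,264),(150.4,270)],.052);print("bin",b.round(3).tolist(),b.mean(0))
e=b[1]-b[0];print(np.degrees(np.arctan2(e[1],e[0])), np.linalg.norm(e),np.linalg.norm(b[3]-b[0]))
m=toworld(c,[(375+x/6,185+y/6) for x,y in [(70,135),(383,90),(440,408),(125,460)]],.004);print("mat",m.round(3).tolist(),m.mean(0))
e=m[1]-m[0];print(np.degrees(np.arctan2(e[1],e[0])), np.linalg.norm(e),np.linalg.norm(m[3]-m[0]))
# overlay predicted case
s=env.read_camera("scene")
yaw=np.radians(100.7);C=np.array([.503,.0105,.018])
R=np.array([[np.cos(yaw),-np.sin(yaw),0],[np.sin(yaw),np.cos(yaw),0],[0,0,1]])
for n,cc,(u0,v0,f) in [("s",s,(260,180,7)),("t",c,(260,170,6))]:
    im=cv2.resize(cc["img"][v0:v0+80 if n=="s" else v0+100,u0:u0+100],None,fx=f,fy=f,interpolation=cv2.INTER_CUBIC)
    for p in [(-50,-30,-18),(-50,30,-18),(50,30,-18),(50,-30,-18),(-49,-30,21),(-49,30,21),(50,30,21),(50,-30,21),(-70,0,19.5),(-81,8,19.5),(-81,-8,19.5)]:
        q=proj(cc,C+R@(np.array(p)/1000));cv2.circle(im,(int((q[0]-u0+.5)*f),int((q[1]-v0+.5)*f)),3,(0,0,255),-1)
    cv2.imwrite(f"pics/ov_{n}.png",im)
E
```

```text
bin [[0.563, 0.381], [0.574, 0.232], [0.423, 0.219], [0.413, 0.37]] [0.49328321 0.30047488]
-85.45109846863114 0.1500244818465075 0.15017130053840944
mat [[0.553, -0.211], [0.569, -0.344], [0.435, -0.361], [0.417, -0.228]] [ 0.49338455 -0.28590781]
-83.2379367946962 0.13394317350724375 0.13781275983786045
```

View pics/ov_s.png

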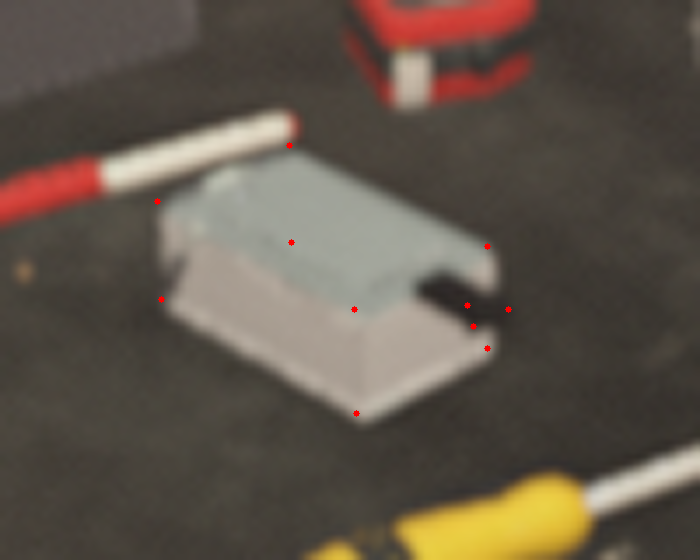

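View pics/ov_t.png

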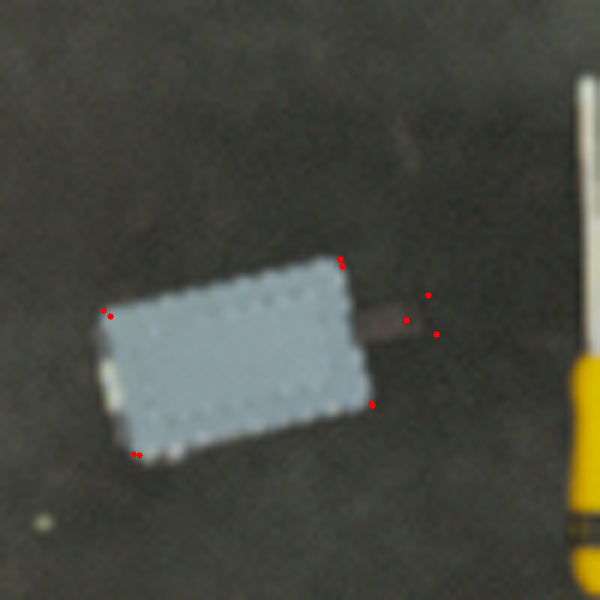

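Call:
drive_tool:
  commands:
    - [0,0,0,0,0,6.8,1]
    - [0,0,0,0,0,6.8,1]
    - [0,0,0,0,0,6.8,1]
    - [0,0,0,0,0,6.8,1]
    - [0,0,0,0,0,6.8,1]
    - [0,0,0,0,0,6.8,1]
    - [0,0,0,0,0,6.8,1]
    - [0,0,0,0,0,6.8,0.6]
  force: 5

```text
time_s: 0.97
tool_pos: [0.2738, 0.5895, 0.2922]
tool_rot: [-180.0, 0.0, 100.4]
force: [-0.1, 0.4, 0.4]
grip_width: 0.0844
```

Call:
drive_tool:
  commands:
    - [-3.78,0.65,0.55,0,0,0,0.6]
    - [-3.78,0.65,0.55,0,0,0,0.6]
    - [-3.78,0.65,0.55,0,0,0,0.6]
    - [-3.78,0.65,0.55,0,0,0,0.6]
    - [-3.78,0.65,0.55,0,0,0,0.6]
    - [-3.78,0.65,0.55,0,0,0,0.6]
    - [-3.78,0.65,0.55,0,0,0,0.6]
    - [-3.78,0.65,0.55,0,0,0,0.6]
    - [-3.78,0.65,0.55,0,0,0,0.6]
    - [-3.78,0.65,0.55,0,0,0,0.6]
    - [-3.78,0.65,0.55,0,0,0,0.6]
    - [-3.78,0.65,0.55,0,0,0,0.6]
    - [-3.78,0.65,0.55,0,0,0,0.6]
    - [-3.78,0.65,0.55,0,0,0,0.6]
    - [-3.78,0.65,0.55,0,0,0,0.6]
    - [-3.78,0.65,0.55,0,0,0,0.6]
    - [-3.78,0.65,0.55,0,0,0,0.6]
    - [-3.78,0.65,0.55,0,0,0,0.6]
    - [0,0,0,0,0,0,0.6]
    - [0,0,0,0,0,0,0.6]

```text
time_s: 2.63
tool_pos: [0.515, -0.0599, 0.193]
tool_rot: [-180.0, 0.1, 100.4]
force: [-0.0, 0.6, -0.4]
grip_width: 0.0523
```

```bash
python3 - <<'E'
from cell import env
import cv2
c=env.read_camera("wrist");cv2.imwrite("pics/w1.png",c["img"])
c=env.read_camera("scene");cv2.imwrite("pics/s2.png",cv2.resize(c["img"][100:280,200:420],None,fx=3.5,fy=3.3))
E
```

```text
(no output)
```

View pics/w1.png

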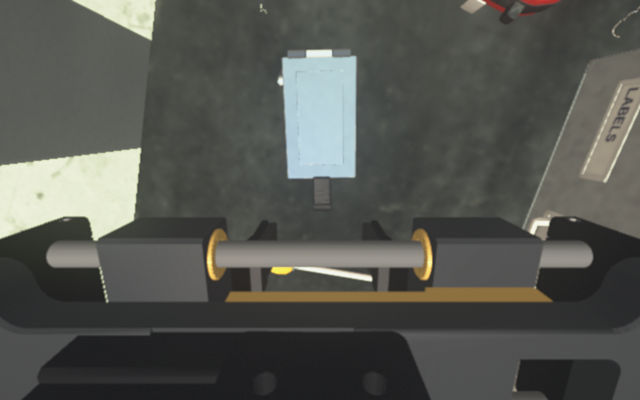

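View pics/s2.png

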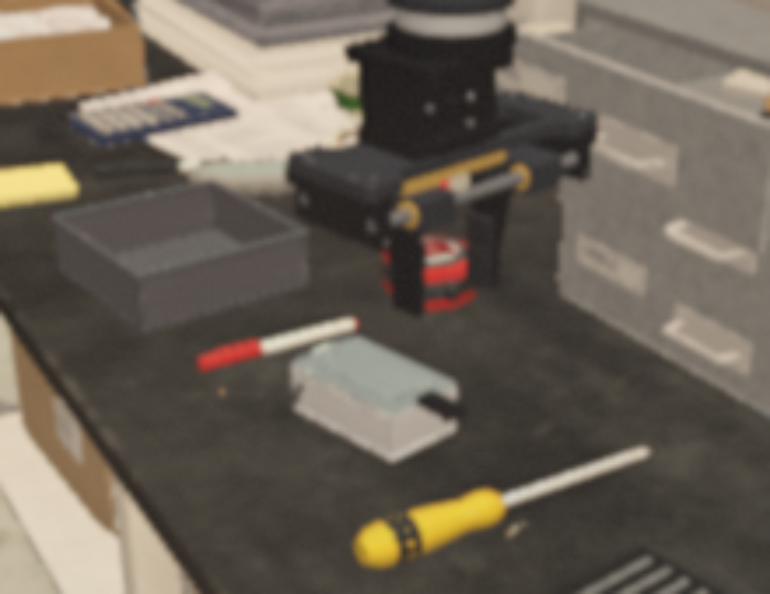

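```bash
python3 - <<'E'
from cell import env
from h import *
c=env.read_camera("wrist");im=c["img"].astype(int);B,R=im[...,0],im[...,2]
m=((B>120)&(B>R+15)).astype(np.uint8);m[:,:250]=0;m[:,400:]=0;m[210:]=0
cs,_=cv2.findContours(m,cv2.RETR_EXTERNAL,cv2.CHAIN_APPROX_NONE)
ct=max(cs,key=cv2.contourArea);W=toworld(c,ct[:,0,:].astype(float)+0.5*0,.039)
r=cv2.minAreaRect((W*1000).astype(np.float32));print(r,cv2.boxPoints(r).round(1).tolist())
g=im.sum(2)[172:215,295:350];print(g[20][15:40],g[12][15:40]); print(g[:,26])
for u,v in [(314,190),(330,190),(322,209),(322,179)]:print(ray(c,u,v,.0395 ))
print(env.get_obs()["tool_pos"])
E
```

```text
((502.90899658203125, 10.132816314697266), (59.49650955200195, 98.08776092529297), 11.612369537353516) [[463.8999938964844, 52.20000076293945], [483.6000061035156, -43.900001525878906], [541.9000244140625, -31.899999618530273], [522.2000122070312, 64.19999694824219]]
[205 199 201 238 286 304 305 303 301 299 296 293 290 291 287 284 283 277
 252 211 211 231 234 235 235] [215 202 206 253 296 308 308 304 304 300 299 298 295 294 291 290 290 281
 252 214 207 225 226 225 220]
[608 609 609 609 610 611 614 584 435 263 227 278 298 296 298 296 296 296
 295 293 293 291 281 288 294 293 286 274 286 290 292 287 286 272 273 239
 218 234 258 256 227 195 189]
[ 0.50845721 -0.04629266  0.0395    ]
[ 0.52254977 -0.0436362   0.0395    ]
[ 0.51883452 -0.06240173  0.0395    ]
[ 0.51362585 -0.03513525  0.0395    ]
[ 0.51481122 -0.05576018  0.19322821]
```

```bash
python3 - <<'E'
from cell import env
o=env.get_obs();print(o["tool_pos"],o["tool_rot"],o["joint_velocities"].round(2),o["time_s"])
E
```

```text
[ 0.51481122 -0.05576018  0.19322821] [-1.79994983e+02 -5.74300227e-02  1.00811377e+02] [-0.54 -0.35 -0.34  0.1   0.13 -0.08  0.07] 2.7833
```

Call:
drive_tool:
  commands:
    - [-0.1,0.1,2,0,0,0,0.6]
    - [-0.1,0.1,2,0,0,0,0.6]
    - [0,0,2,0,0,0,0.6]
    - [0,0,2,0,0,0,0.6]
    - [0,0,1.5,0,0,0,0.6]
    - [0,0,0.9,0,0,0,0.6]
    - [0,0,0,0,0,0,0.6]
    - [0,0,0,0,0,0,0.6]
    - [0,0,0,0,0,0,0.6]
    - [0,0,0,0,0,0,0.6]

```text
time_s: 3.62
tool_pos: [0.5182, -0.0587, 0.0905]
tool_rot: [179.9, -0.0, 100.7]
force: [-0.5, 1.1, 0.2]
grip_width: 0.0522
```

```bash
python3 - <<'E'
from cell import env
import cv2
c=env.read_camera("wrist");cv2.imwrite("pics/w2.png",c["img"])
c=env.read_camera("scene");cv2.imwrite("pics/s3.png",cv2.resize(c["img"][100:280,200:420],None,fx=3.5,fy=3.3))
print(env.get_obs()["tool_pos"],env.get_obs()["tool_rot"])
E
```

```text
[ 0.51800153 -0.05885013  0.09021573] [ 1.79888895e+02 -6.51446291e-03  1.00695733e+02]
```

View pics/w2.png

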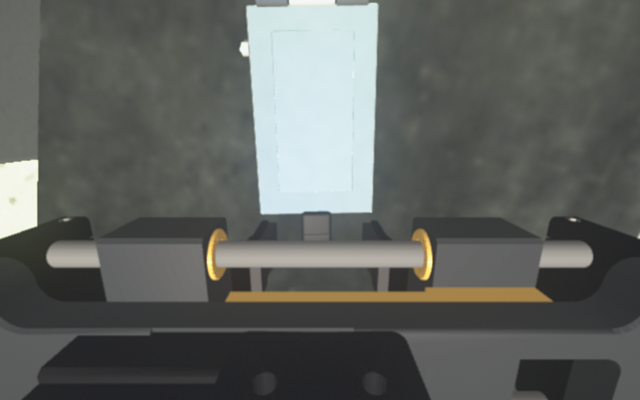

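View pics/s3.png

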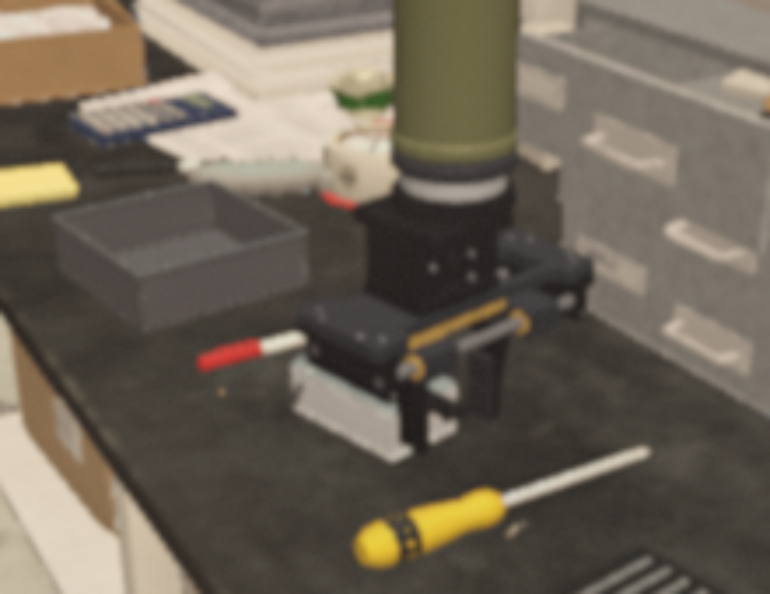

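Call:
drive_tool:
  commands:
    - [-0.15,-0.15,0.15,0,0,0,0.6]
    - [0,0,0,0,0,0,0]
    - [0,0,0,0,0,0,0]
    - [0,0,0,0,0,0,0]
    - [0,0,0,0,0,0,0]
    - [0,0,0,0,0,0,0]
    - [0,0,0,0,0,0,0]
    - [0,0,0,0,0,0,0]
  force: 5

```text
time_s: 4.38
tool_pos: [0.5164, -0.0607, 0.0878]
tool_rot: [180.0, 0.0, 100.7]
force: [0.3, -0.8, -0.0]
grip_width: 0.0155
```

```bash
python3 - <<'E'
from cell import env
import numpy as np,cv2
o=env.get_obs();print(o["tool_pos"],o["grip_width"],o["force"])
c=env.read_camera("wrist");cv2.imwrite("pics/w3.png",c["img"])
p=np.linspace(0,2.3,25);r=12.37
a=-r*np.cos(p);h=r*np.sin(p)
ax=np.round(np.diff(a),2);az=np.round(-np.diff(h),2)
print([[float(x),0,float(z)] for x,z in zip(ax,az)])
E
```

```text
[ 0.51638402 -0.06069641  0.08783125] 0.015547827189712028 [ 0.3026735  -0.78188842 -0.0060005 ]
[[0.06, 0, -1.18], [0.17, 0, -1.17], [0.28, 0, -1.15], [0.39, 0, -1.12], [0.5, 0, -1.08], [0.6, 0, -1.02], [0.69, 0, -0.96], [0.78, 0, -0.89], [0.86, 0, -0.81], [0.94, 0, -0.73], [1.0, 0, -0.63], [1.06, 0, -0.54], [1.1, 0, -0.43], [1.14, 0, -0.32], [1.17, 0, -0.21], [1.18, 0, -0.1], [1.18, 0, 0.01], [1.18, 0, 0.13], [1.16, 0, 0.24], [1.13, 0, 0.35], [1.09, 0, 0.45], [1.05, 0, 0.56], [0.99, 0, 0.65], [0.92, 0, 0.75]]
```

View pics/w3.png

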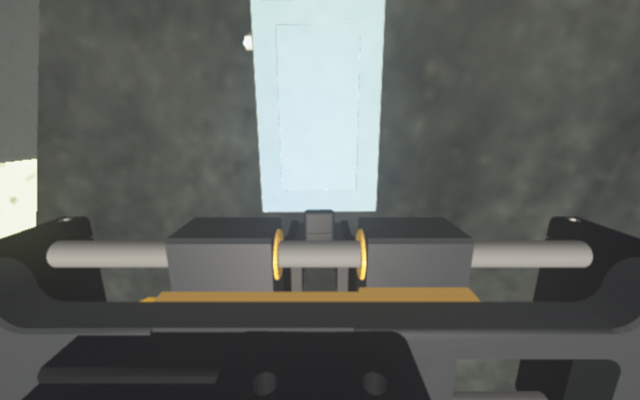

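Call:
drive_tool:
  commands:
    - [0.06,0,-1.18,0,0,0,0]
    - [0.17,0,-1.17,0,0,0,0]
    - [0.28,0,-1.15,0,0,0,0]
    - [0.39,0,-1.12,0,0,0,0]
    - [0.5,0,-1.08,0,0,0,0]
    - [0.6,0,-1.02,0,0,0,0]
    - [0.69,0,-0.96,0,0,0,0]
    - [0.78,0,-0.89,0,0,0,0]
    - [0,0,0,0,0,0,0]

```text
time_s: 5.18
tool_pos: [0.5105, -0.025, 0.1758]
tool_rot: [179.8, -0.0, 100.8]
force: [-1.2, -1.2, 0.6]
grip_width: 0.0161
```

```bash
python3 - <<'E'
from cell import env
import cv2
c=env.read_camera("scene");cv2.imwrite("pics/s4.png",cv2.resize(c["img"][100:280,200:420],None,fx=3.5,fy=3.3))
o=env.get_obs();print(o["tool_pos"],o["force"],o["grip_width"])
E
```

```text
[ 0.51019456 -0.02590646  0.17483689] [-1.67581562 -1.80512897 -0.12247617] 0.015913174615386425
```

View pics/s4.png

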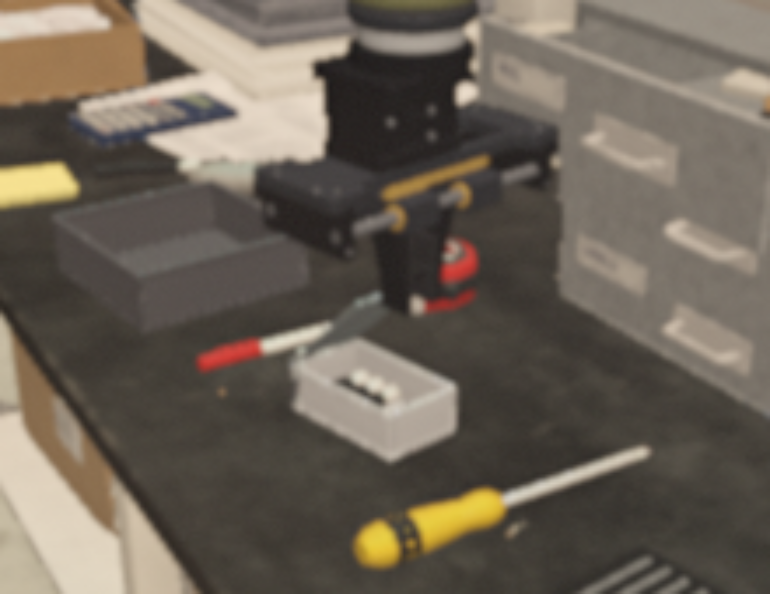

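Lid is opening (about 45°), the case has stayed put, and the three cells show at about (375,385). I'll carry on with the arc.

Call:
drive_tool:
  commands:
    - [0.86,0,-0.81,0,0,0,0]
    - [0.94,0,-0.73,0,0,0,0]
    - [1,0,-0.63,0,0,0,0]
    - [1.06,0,-0.54,0,0,0,0]
    - [1.1,0,-0.43,0,0,0,0]
    - [1.14,0,-0.32,0,0,0,0]
    - [1.17,0,-0.21,0,0,0,0]
    - [1.18,0,-0.1,0,0,0,0]
    - [1.18,0,0.01,0,0,0,0]
    - [1.18,0,0.13,0,0,0,0]
    - [1.16,0,0.24,0,0,0,0]
    - [1.13,0,0.35,0,0,0,0]
    - [1.09,0,0.45,0,0,0,0]
    - [1.05,0,0.56,0,0,0,0]
    - [0.99,0,0.65,0,0,0,0]
    - [0.92,0,0.75,0,0,0,0]
    - [0,0,0,0,0,0,0]

```text
time_s: 6.65
tool_pos: [0.4769, 0.1437, 0.1782]
tool_rot: [-179.9, 0.0, 100.8]
force: [-0.4, -0.2, -0.3]
grip_width: 0.0163
```

```bash
python3 - <<'E'
from cell import env
import cv2
c=env.read_camera("scene");cv2.imwrite("pics/s5.png",cv2.resize(c["img"][100:280,200:420],None,fx=3.5,fy=3.3))
o=env.get_obs();print(o["tool_pos"],o["force"],o["grip_width"])
E
```

```text
[0.47731315 0.14309269 0.17897557] [-0.17255595 -1.4621035  -1.96923295] 0.01587972340425231
```

View pics/s5.png

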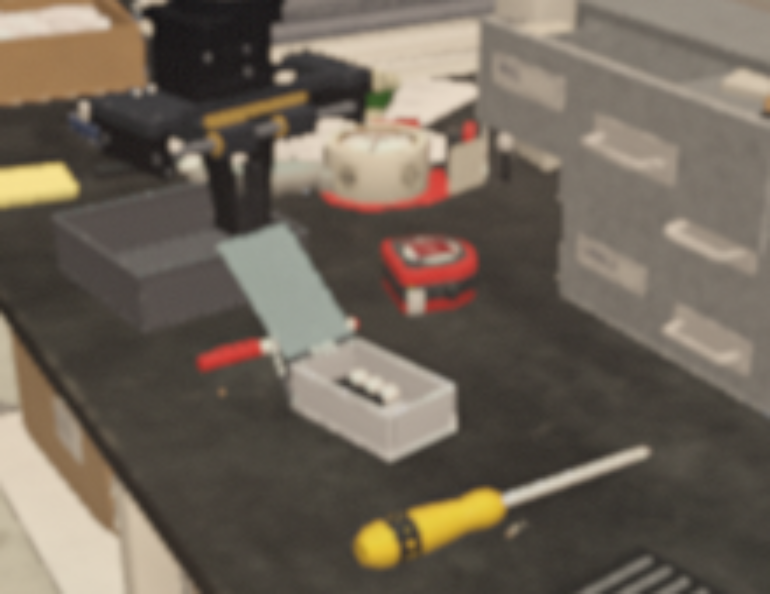

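Call:
drive_tool:
  commands:
    - [0,0,0,0,0,0,0.4]
    - [0,0,0,0,0,0,0.4]
    - [0,0,0,0,0,0,0.4]
    - [0,0,0,0,0,0,0.4]
    - [0,0,-2,0,0,0,1]
    - [0,0,-4,0,0,0,1]
    - [0,0,-4,0,0,0,1]
    - [0,0,0,0,0,0,1]
    - [0,0,0,0,0,0,1]

```text
time_s: 7.45
tool_pos: [0.4795, 0.1423, 0.2829]
tool_rot: [179.6, -0.1, 100.7]
force: [-1.6, -0.1, -0.8]
grip_width: 0.0601
```

```bash
python3 - <<'E'
from cell import env
import cv2
c=env.read_camera("scene");cv2.imwrite("pics/s6.png",cv2.resize(c["img"][100:280,200:420],None,fx=3.5,fy=3.3))
c=env.read_camera("top");cv2.imwrite("pics/t6.png",cv2.resize(c["img"][170:290,230:360],None,fx=5,fy=5))
o=env.get_obs();print(o["tool_pos"],o["force"],o["grip_width"])
E
```

```text
[0.47767085 0.14178992 0.27952722] [-0.05620644  0.35752853 -0.98486441] 0.06813464546014486
```

View pics/s6.png

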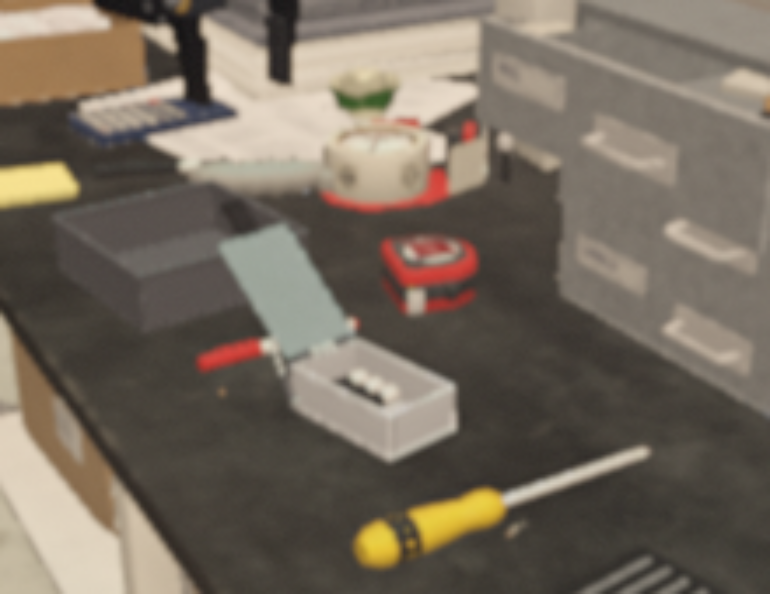

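View pics/t6.png

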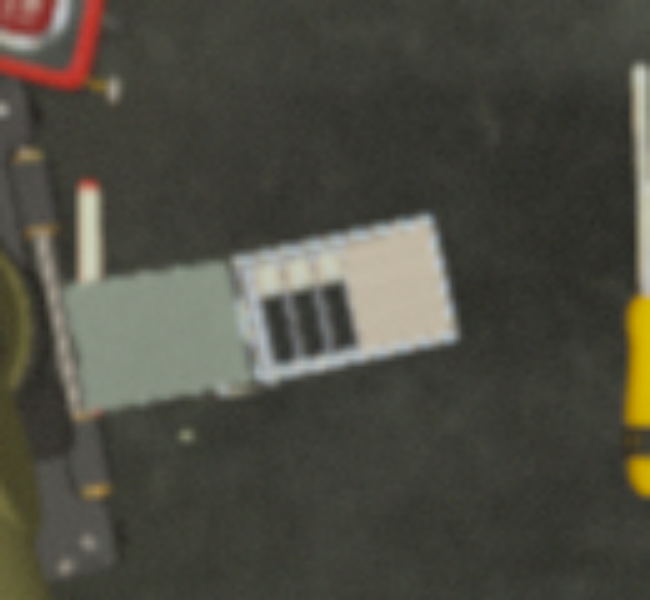

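```bash
python3 - <<'E'
from cell import env
from h import *
c=env.read_camera("top")
w=toworld(c,[(230+x/5,170+y/5) for x,y in [(234,254),(432,214),(460,338),(262,381)]],.036)
print(w.round(4).tolist(),w.mean(0),[np.linalg.norm(w[i]-w[(i+1)%4]).round(4) for i in range(4)])
e=w[0]-w[1]+w[3]-w[2];print(np.degrees(np.arctan2(e[1],e[0])));print(env.get_obs()["tool_pos"],env.get_obs()["tool_rot"])
E
```

```text
[[0.5245, 0.0654], [0.5417, -0.0323], [0.4805, -0.0445], [0.4619, 0.0529]] [0.50215558 0.01036256] [np.float64(0.0993), np.float64(0.0625), np.float64(0.0991), np.float64(0.0638)]
100.40165415879127
[0.47731334 0.14167531 0.27876947] [-1.79911746e+02  7.44074628e-03  1.00678689e+02]
```

Call:
drive_tool:
  commands:
    - [-3.35,0,0,0,0,0,1]
    - [-3.35,0,0,0,0,0,1]
    - [-3.35,0,0,0,0,0,1]
    - [-3.33,0,0,0,0,0,1]
    - [0,0,3,0,0,0,1]
    - [0,0,4,0,0,0,1]
    - [0,0,3,0,0,0,1]
    - [0,0,2,0,0,0,1]
    - [0,0,0,0,0,0,1]
    - [0,0,0,0,0,0,1]

```text
time_s: 8.43
tool_pos: [0.5014, 0.0101, 0.1582]
tool_rot: [-179.8, 0.0, 100.7]
force: [-0.7, -0.1, -0.3]
grip_width: 0.0871
```

```bash
python3 - <<'E'
from cell import env
import cv2
c=env.read_camera("wrist");cv2.imwrite("pics/w7.png",c["img"])
o=env.get_obs();print(o["tool_pos"],o["tool_rot"],o["force"],o["grip_width"])
E
```

```text
[0.50264861 0.01027619 0.15976589] [-1.79951808e+02  2.63729768e-02  1.00674134e+02] [ 0.54019899 -0.14037964  0.4943083 ] 0.0870499717610528
```

View pics/w7.png

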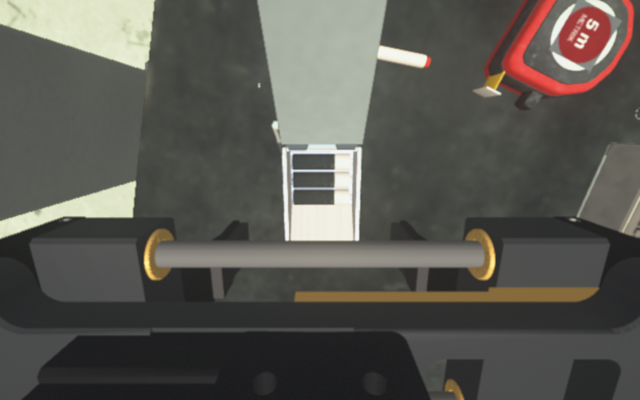

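Call:
drive_tool:
  commands:
    - [0,0,3,0,0,0,1]
    - [0,0,3,0,0,0,1]
    - [0,0,1.6,0,0,0,1]
    - [0,0,0.9,0,0,0,1]
    - [0,0,0,0,0,0,1]
    - [0,0,0,0,0,0,0.5]
    - [0,0,0,0,0,0,0]
    - [0,0,0,0,0,0,0]
    - [0,0,0,0,0,0,0]
    - [0,0,0,0,0,0,0]
    - [0,0,0,0,0,0,0]
  force: 40

```text
time_s: 9.4
tool_pos: [0.5028, 0.0105, 0.0755]
tool_rot: [180.0, -0.0, 100.7]
force: [-1.6, -0.2, 5.4]
grip_width: 0.0595
```

Call:
drive_tool:
  commands:
    - [0,0,-0.3,0,0,0,0]
    - [0,0,-0.7,0,0,0,0]
    - [0,0,-1.5,0,0,0,0]
    - [0,0,-2,0,0,0,0]
    - [0,0,-2,0,0,0,0]
    - [0,0,-2,0,0,0,0]
    - [0,0,-1.5,0,0,0,0]
    - [0,0,-1,0,0,0,0]
    - [0,0,-0.5,0,0,0,0]
    - [0,0,0,0,0,0,0]

```text
time_s: 10.23
tool_pos: [0.5027, 0.0105, 0.1902]
tool_rot: [180.0, -0.0, 100.7]
force: [-0.0, 0.8, -8.1]
grip_width: 0.0596
```

```bash
python3 - <<'E'
from cell import env
import cv2
c=env.read_camera("scene");cv2.imwrite("pics/s8.png",cv2.resize(c["img"][60:260,200:420],None,fx=3.4,fy=3))
o=env.get_obs();print(o["tool_pos"],o["tool_rot"],o["force"],o["wrist_torque"],o["grip_width"],o["qpos"])
E
```

```text
[0.50228609 0.01043911 0.18929206] [-1.79964443e+02 -9.16668623e-03  1.00687171e+02] [-0.27026537  0.06479912 -7.57318135] [-0.09747194  0.02892554 -0.0152801 ] 0.05992568734605815 [-37.7630361    5.07923755  35.37548531 112.24027516  -3.28235291
  63.68854663   9.65133691]
```

View pics/s8.png

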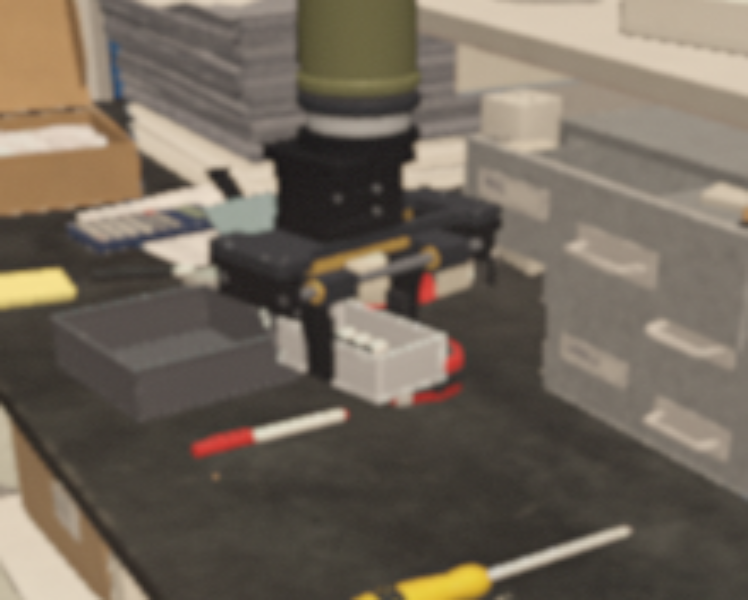

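Call:
drive_tool:
  commands:
    - [0,0,0,0,0,2,0]
    - [0,0,0,0,0,4,0]
    - [0,0,0,0,0,5,0]
    - [0,0,0,0,0,6,0]
    - [0,0,0,0,0,6,0]
    - [0,0,0,0,0,6,0]
    - [0,0,0,0,0,6,0]
    - [0,0,0,0,0,6,0]
    - [0,0,0,0,0,6,0]
    - [0,0,0,0,0,6,0]
    - [0,0,0,0,0,6,0]
    - [0,0,0,0,0,5,0]
    - [0,0,0,0,0,4,0]
    - [0,0,0,0,0,2,0]
    - [0,0,0,0,0,0,0]

```text
time_s: 11.53
tool_pos: [0.5016, 0.0103, 0.1882]
tool_rot: [-180.0, 0.2, 30.6]
force: [0.1, -0.5, -7.9]
grip_width: 0.0597
```

Call:
drive_tool:
  commands:
    - [0.4,-0.5,0,0,0,0,0]
    - [0.8,-1,0,0,0,0,0]
    - [1.2,-1.6,0,0,0,0,0]
    - [1.4,-1.9,0,0,0,0,0]
    - [1.4,-1.9,0,0,0,0,0]
    - [1.4,-1.9,0,0,0,0,0]
    - [1.4,-1.9,0,0,0,0,0]
    - [1.4,-1.9,0,0,0,0,0]
    - [1.4,-1.9,0,0,0,0,0]
    - [1.4,-1.9,0,0,0,0,0]
    - [1.4,-1.9,0,0,0,0,0]
    - [1.4,-1.9,0,0,0,0,0]
    - [1.4,-1.9,0,0,0,0,0]
    - [1.2,-1.6,0,0,0,0,0]
    - [0.7,-1,0,0,0,0,0]
    - [0.4,-0.5,0,0,0,0,0]
    - [0.3,-0.1,0,0,0,0,0]
    - [0,0,0,0,0,0,0]
    - [0,0,0,0,0,0,0]

```text
time_s: 13.12
tool_pos: [0.5374, 0.3232, 0.1896]
tool_rot: [179.9, 0.0, 30.6]
force: [0.0, 0.1, -7.7]
grip_width: 0.0596
```

```bash
python3 - <<'E'
from cell import env
import cv2
c=env.read_camera("scene");cv2.imwrite("pics/s9.png",cv2.resize(c["img"][60:260,150:400],None,fx=3,fy=3))
c=env.read_camera("top");cv2.imwrite("pics/t9.png",cv2.resize(c["img"][110:290,80:280],None,fx=3,fy=3))
o=env.get_obs();print(o["tool_pos"],o["tool_rot"],o["force"],o["wrist_torque"],o["grip_width"],o["qpos"])
E
```

```text
[0.53741209 0.323115   0.18983868] [1.79965526e+02 2.33393570e-02 3.05531950e+01] [ 0.09619573  0.7063686  -8.21890271] [-0.11971196  0.20432857  0.02726984] 0.0600182269870819 [-56.34856753  20.84083338  28.3693695   94.73504388 -10.5347556
  67.12013106 -84.87698645]
```

View pics/s9.png

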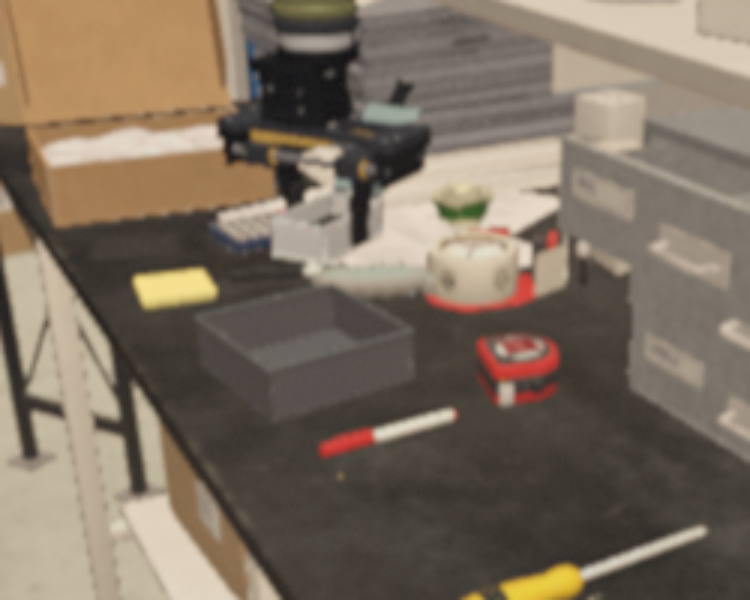

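View pics/t9.png

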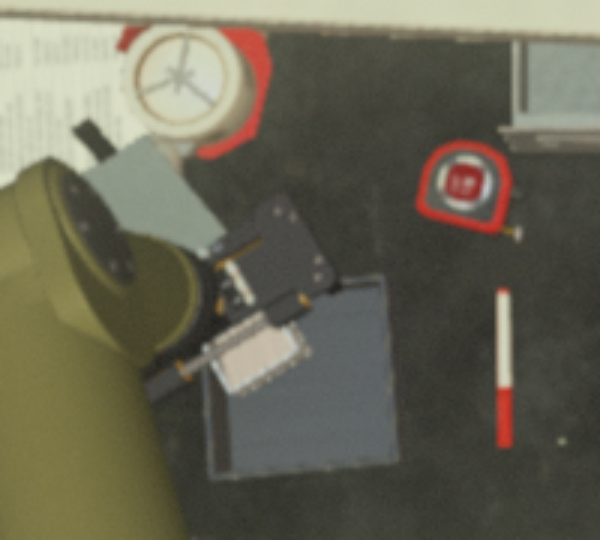

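Call:
drive_tool:
  commands:
    - [0,0,1,0,0,0,0]
    - [0,0,1.5,0,0,0,0]
    - [0,0,1.5,0,0,0,0]
    - [0,0,1,0,0,0,0]
    - [-0.15,0,-0.17,0,2,0,0]
    - [-0.29,0,-0.34,0,4,0,0]
    - [-0.29,0,-0.34,0,4,0,0]
    - [-0.29,0,-0.34,0,4,0,0]
    - [-0.29,0,-0.34,0,4,0,0]
    - [-0.29,0,-0.34,0,4,0,0]
    - [-0.29,0,-0.34,0,4,0,0]
    - [-0.15,0,-0.17,0,2,0,0]
    - [0,0,0,0,0,0,0]

```text
time_s: 14.3
tool_pos: [0.513, 0.31, 0.1566]
tool_rot: [-179.9, -27.7, 30.6]
force: [-0.1, -0.1, -10.2]
grip_width: 0.0595
```

```bash
python3 - <<'E'
from cell import env
import cv2
from h import *
from scipy.spatial.transform import Rotation as Ro
c=env.read_camera("scene");cv2.imwrite("pics/s10.png",cv2.resize(c["img"][60:260,150:400],None,fx=3,fy=3))
o=env.get_obs();print(o["tool_pos"],o["tool_rot"],o["force"],o["wrist_torque"],o["grip_width"],o["qpos"])
R=Ro.from_euler("xyz",o["tool_rot"],degrees=True).as_matrix();print("lip",o["tool_pos"]+R@[-.05,0,.0395]);print(R.round(3))
E
```

```text
[0.51392813 0.31075411 0.15719179] [-179.96372959  -27.73209748   30.64179125] [-0.37097297 -0.99240878 -8.05496739] [-0.80739158  1.41185318  0.00821999] 0.05961261451598361 [-62.97373608   4.69662545  29.58233621 120.94903767  -1.68014629
  27.27431843 -92.0908126 ]
lip [0.49165261 0.29758752 0.09896215]
[[ 0.762  0.51   0.4  ]
 [ 0.451 -0.86   0.238]
 [ 0.465 -0.001 -0.885]]
```

View pics/s10.png

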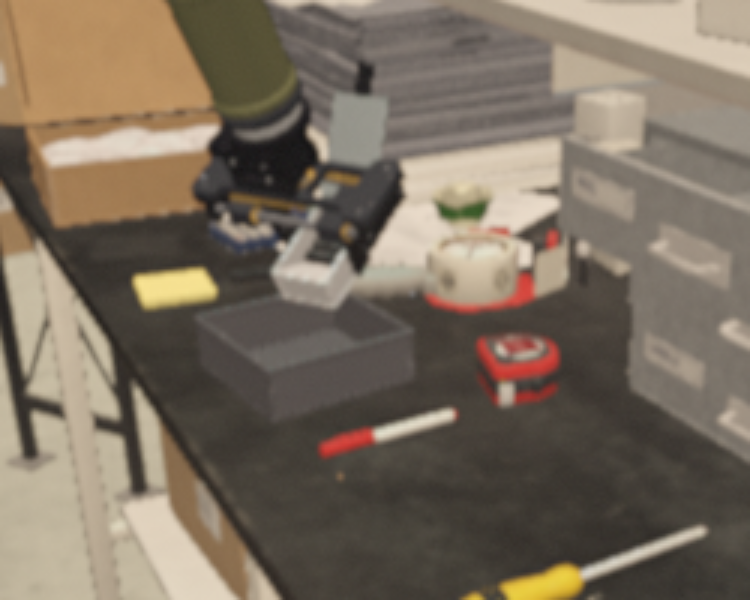

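Call:
drive_tool:
  commands:
    - [0.13,0,0.18,0,-2,0,0]
    - [0.26,0,0.36,0,-4,0,0]
    - [0.26,0,0.36,0,-4,0,0]
    - [0.26,0,0.36,0,-4,0,0]
    - [0.26,0,0.36,0,-4,0,0]
    - [0.26,0,0.36,0,-4,0,0]
    - [0.26,0,0.36,0,-4,0,0]
    - [0.13,0,0.18,0,-2,0,0]
    - [0,0,-1,0,0,0,0]
    - [0,0,-1.5,0,0,0,0]
    - [0,0,-0.5,0,0,0,0]
    - [0,0,0,0,0,0,0]

```text
time_s: 15.35
tool_pos: [0.5383, 0.3255, 0.1721]
tool_rot: [-180.0, -0.3, 30.7]
force: [0.8, -0.2, -7.6]
grip_width: 0.0594
```

Call:
drive_tool:
  commands:
    - [0,0,0,0,0,-2,0]
    - [0,0,0,0,0,-4,0]
    - [0,0,0,0,0,-6,0]
    - [0,0,0,0,0,-6,0]
    - [0,0,0,0,0,-6,0]
    - [0,0,0,0,0,-6,0]
    - [0,0,0,0,0,-6,0]
    - [0,0,0,0,0,-6,0]
    - [0,0,0,0,0,-6,0]
    - [0,0,0,0,0,-6,0]
    - [0,0,0,0,0,-4,0]
    - [0,0,0,0,0,-2,0]
    - [0,0,0,0,0,0,0]

```text
time_s: 16.43
tool_pos: [0.5364, 0.3245, 0.1693]
tool_rot: [180.0, -0.0, 90.7]
force: [-0.1, -0.0, -8.6]
grip_width: 0.0598
```

Call:
drive_tool:
  commands:
    - [0.5,-0.7,0.3,0,0,0,0]
    - [1.1,-1.5,1,0,0,0,0]
    - [1.1,-1.5,1,0,0,0,0]
    - [0.5,-0.7,0.6,0,0,0,0]
    - [0,0,0,0,0,0,0]
    - [-0.15,0,-0.17,0,2,0,0]
    - [-0.29,0,-0.34,0,4,0,0]
    - [-0.29,0,-0.34,0,4,0,0]
    - [-0.29,0,-0.34,0,4,0,0]
    - [-0.29,0,-0.34,0,4,0,0]
    - [-0.29,0,-0.34,0,4,0,0]
    - [-0.29,0,-0.34,0,4,0,0]
    - [-0.15,0,-0.17,0,2,0,0]
    - [0,0,0,0,0,0,0]

```text
time_s: 17.6
tool_pos: [0.4942, 0.3272, 0.1588]
tool_rot: [179.9, -27.9, 90.4]
force: [-0.5, -0.3, -8.6]
grip_width: 0.0597
```

```bash
cat > st.py <<'E'
from cell import env
from h import *
from scipy.spatial.transform import Rotation as Ro
def st():
    o=env.get_obs();print(o["tool_pos"].round(4),o["tool_rot"].round(2),o["force"].round(1),o["grip_width"].round(4),o["qpos"].round(1),o["time_s"])
    R=Ro.from_euler("xyz",o["tool_rot"],degrees=True).as_matrix();print("lip",(o["tool_pos"]+R@[-.05,0,.0395]).round(4),"tilt",np.degrees(np.arcsin(R[2,0])).round(1))
def pic(n,f,r,s=3):
    c=env.read_camera(n);u0,u1,v0,v1=r;cv2.imwrite("pics/"+f,cv2.resize(c["img"][v0:v1,u0:u1],None,fx=s,fy=s,interpolation=cv2.INTER_CUBIC));return c
E
python3 - <<'E'
from st import *
st();pic("scene","s11.png",(150,400,60,260))
E
```

```text
Traceback (most recent call last):
  File "st.py", line 5, in st
    o=env.get_obs();print(o["tool_pos"].round(4),o["tool_rot"].round(2),o["force"].round(1),o["grip_width"].round(4),o["qpos"].round(1),o["time_s"])
                                                                                            ^^^^^^^^^^^^^^^^^^^^^
AttributeError: 'float' object has no attribute 'round'
```

```bash
sed -i 's/o\["grip_width"\].round(4)/round(o["grip_width"],4)/' st.py
python3 - <<'E'
from st import *
st();pic("scene","s11.png",(150,400,60,260))
E
```

```text
[0.4942 0.3272 0.1588] [179.93 -27.88  90.41] [-0.5 -0.3 -8.6] 0.0597 [-35.9  12.4  13.6 111.5 -37.6  51.3   0.2] 17.6
lip [0.4944 0.3015 0.1005] tilt 27.9
```

View pics/s11.png

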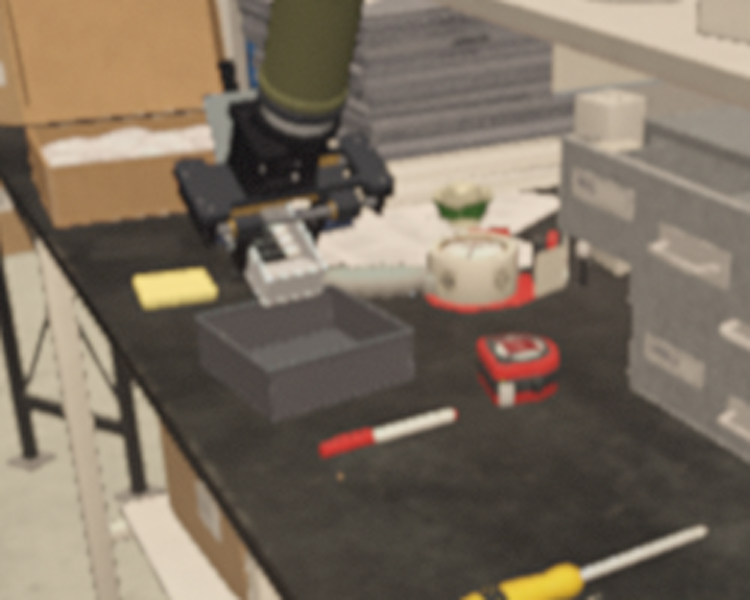

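Call:
drive_tool:
  commands:
    - [-0.4,0,0.7,0,0,0,0]
    - [-0.4,0,0.8,0,0,0,0]
    - [-0.37,0,0.7,0,0,0,0]
    - [-0.29,0,-0.34,0,4,0,0]
    - [-0.29,0,-0.34,0,4,0,0]
    - [-0.29,0,-0.34,0,4,0,0]
    - [-0.29,0,-0.34,0,4,0,0]
    - [0,0,0,0,0,0,0]

```text
time_s: 18.32
tool_pos: [0.493, 0.3111, 0.1359]
tool_rot: [-179.8, -43.8, 90.3]
force: [0.9, -1.2, -9.4]
grip_width: 0.0597
```

```bash
python3 - <<'E'
from st import *
st()
E
```

```text
[0.493  0.3111 0.1359] [-179.83  -43.83   90.3 ] [ 0.9 -1.2 -9.4] 0.0597 [-24.7  15.9  10.9 117.1 -61.1  54.1  26.9] 18.3167
lip [0.493  0.3024 0.0728] tilt 43.8
```

Call:
drive_tool:
  commands:
    - [-0.29,0,-0.34,0,4,0,0]
    - [-0.29,0,-0.34,0,4,0,0]
    - [-0.29,0,-0.34,0,4,0,0]
    - [0,0,0,0,0,0,0]
    - [0,0,0,0,0,0,0]
    - [0,0,0,0,0,0,0]

```text
time_s: 18.82
tool_pos: [0.4928, 0.302, 0.1395]
tool_rot: [180.0, -55.8, 90.8]
force: [-0.4, -0.0, -7.1]
grip_width: 0.0594
```

```bash
python3 - <<'E'
from st import *
st();pic("scene","s12.png",(170,370,80,260),4)
E
```

```text
[0.4928 0.302  0.1395] [179.96 -55.84  90.82] [-0.4 -0.  -7.1] 0.0594 [-18.2  19.7   9.8 119.  -73.4  62.5  41.6] 18.8167
lip [0.4928 0.3066 0.0759] tilt 55.8
```

View pics/s12.png

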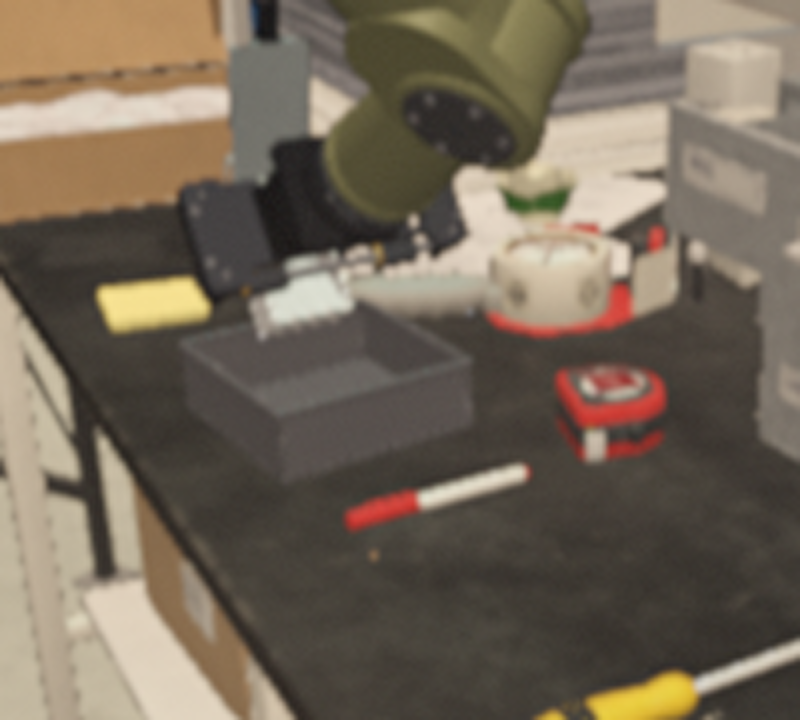

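Call:
drive_tool:
  commands:
    - [-0.29,0,-0.34,0,4,0,0]
    - [-0.29,0,-0.34,0,4,0,0]
    - [-0.29,0,-0.34,0,4,0,0]
    - [0,0,0,0,0,0,0]
    - [0,0,0,0,0,0,0]
    - [0,0,0,0,0,0,0]
    - [0,0,0,0,0,0,0]

```text
time_s: 19.45
tool_pos: [0.4931, 0.2889, 0.1382]
tool_rot: [179.7, -68.0, 91.1]
force: [0.0, -1.3, -7.5]
grip_width: 0.0599
```

```bash
python3 - <<'E'
from st import *
st();pic("scene","s13.png",(170,370,80,260),4);pic("top","t13.png",(120,260,150,290),5)
E
```

```text
[0.4931 0.2889 0.1382] [179.66 -67.95  91.12] [ 0.  -1.3 -7.5] 0.0599 [-12.1  25.8   8.6 119.7 -82.1  73.   53.4] 19.45
lip [0.493  0.3068 0.077 ] tilt 68.0
```

View pics/s13.png

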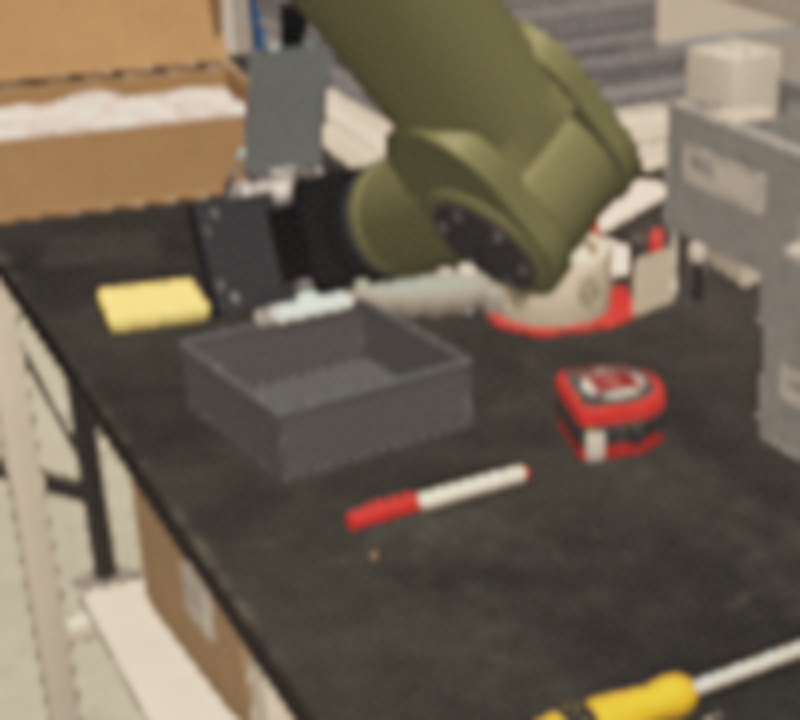

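View pics/t13.png

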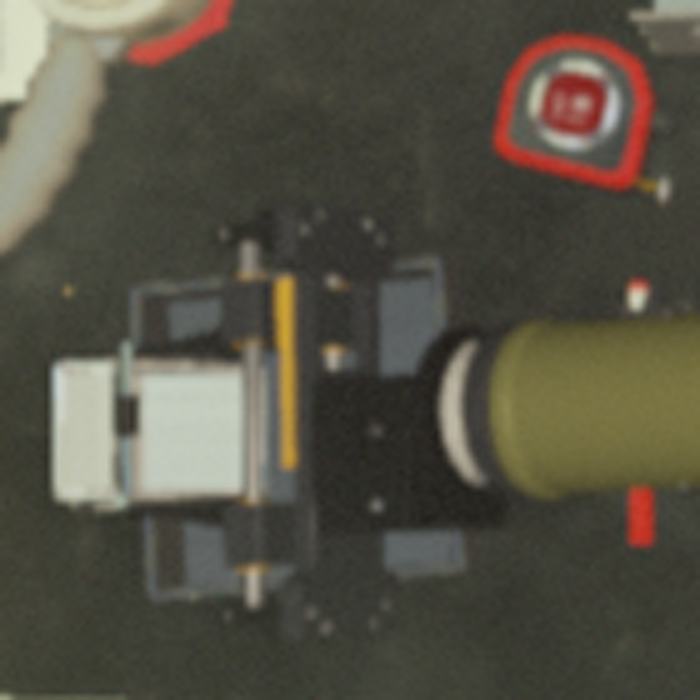

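```bash
python3 - <<'E'
from st import *
c=env.read_camera("wrist");cv2.imwrite("pics/w13.png",c["img"])
E
```

```text
(no output)
```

View pics/w13.png

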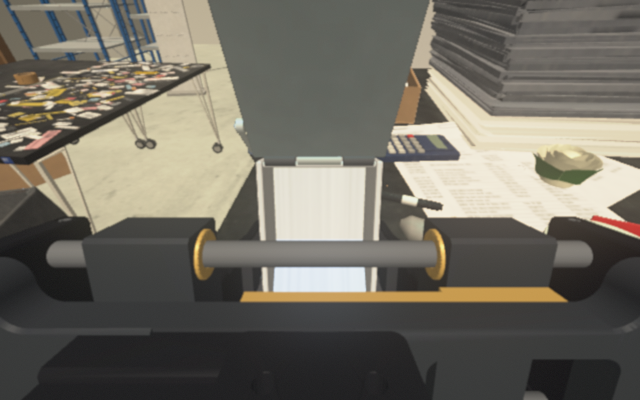

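Call:
drive_tool:
  commands:
    - [0.7,0,-0.3,0,0,0,0]
    - [1.4,0,-0.5,0,0,0,0]
    - [1.4,0,-0.5,0,0,0,0]
    - [0.39,0,0.54,0,-6,0,0]
    - [0.39,0,0.54,0,-6,0,0]
    - [0.39,0,0.54,0,-6,0,0]
    - [0.39,0,0.54,0,-6,0,0]
    - [0.39,0,0.54,0,-6,0,0]
    - [0.39,0,0.54,0,-6,0,0]
    - [0.39,0,0.54,0,-6,0,0]
    - [0.39,0,0.54,0,-6,0,0]
    - [0.39,0,0.54,0,-6,0,0]
    - [0.39,0,0.54,0,-6,0,0]
    - [0.39,0,0.54,0,-6,0,0]
    - [0.13,0,0.18,0,-2,0,0]
    - [0,0,-2,0,0,0,0]
    - [0,0,-2,0,0,0,0]
    - [0,0,-1,0,0,0,0]
    - [0,0,0,0,0,0,0]

```text
time_s: 21.18
tool_pos: [0.4922, 0.3579, 0.2068]
tool_rot: [179.9, -0.2, 90.6]
force: [0.6, 0.9, -6.6]
grip_width: 0.0595
```

```bash
python3 - <<'E'
from st import *
st();pic("scene","s14.png",(170,370,60,260),3.5);pic("top","t14.png",(60,260,150,290),4)
E
```

```text
[0.4922 0.3579 0.2068] [179.91  -0.24  90.65] [ 0.6  0.9 -6.6] 0.0595 [-49.3  16.4  13.   96.2  -4.1  67.7 -34.7] 21.1833
lip [0.4929 0.308  0.1671] tilt 0.2
```

View pics/s14.png

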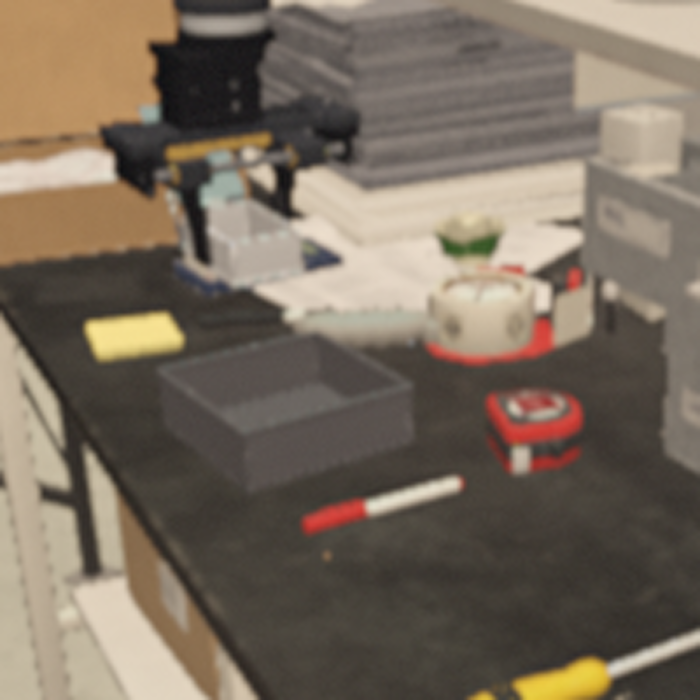

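View pics/t14.png

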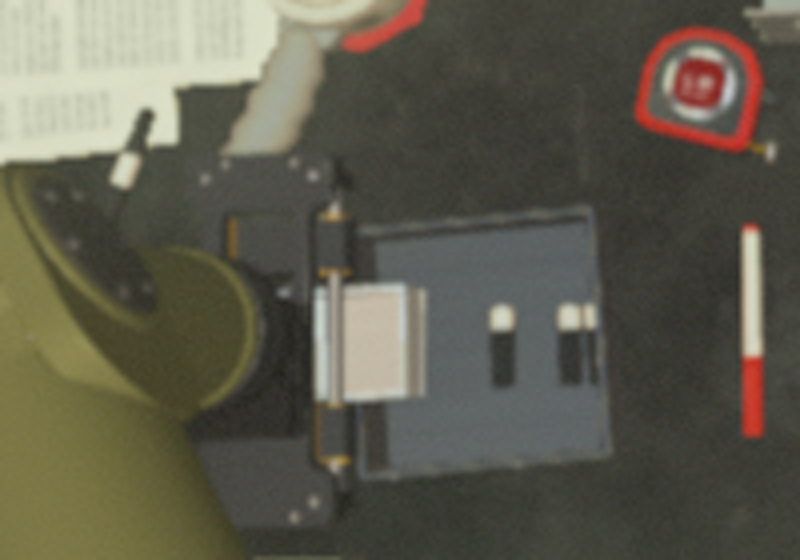

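```bash
python3 - <<'E'
from st import *
c=env.read_camera("top");im=c["img"].astype(int).sum(2)/3
m=(im>100).astype(np.uint8);k=np.zeros_like(m);k[195:270,385:450]=m[195:270,385:450]
p=np.argwhere(k)[:,::-1].astype(np.float32);W=toworld(c,p,.004)*1000
print(W.mean(0),cv2.minAreaRect(W.astype(np.float32)))
E
```

```text
[ 493.11842603 -286.38096   ] ((494.384033203125, -286.2193603515625), (124.60440826416016, 118.46926879882812), 7.446317672729492)
```

Call:
drive_tool:
  commands:
    - [0,0,0,0,0,-3.3,0]
    - [0,0,0,0,0,-3.4,0]
    - [-0.8,-0.1,0,0,0,0,0]
    - [-1.8,-0.23,0,0,0,0,0]
    - [-3,-0.38,0,0,0,0,0]
    - [-3.6,-0.46,0,0,0,0,0]
    - [-3.6,-0.46,0,0,0,0,0]
    - [-3.6,-0.46,0,0,0,0,0]
    - [-3.6,-0.46,0,0,0,0,0]
    - [-3.6,-0.46,0,0,0,0,0]
    - [-3.6,-0.46,0,0,0,0,0]
    - [-3.6,-0.46,0,0,0,0,0]
    - [-3.6,-0.46,0,0,0,0,0]
    - [-3.6,-0.46,0,0,0,0,0]
    - [-3.6,-0.46,0,0,0,0,0]
    - [-3.6,-0.46,0,0,0,0,0]
    - [-2.4,-0.3,0,0,0,0,0]
    - [-1.2,-0.15,0,0,0,0,0]
    - [0,0,0,0,0,0,0]

```text
time_s: 22.92
tool_pos: [0.4913, -0.1403, 0.2029]
tool_rot: [-179.9, 0.1, 96.9]
force: [0.3, -0.6, -7.1]
grip_width: 0.0596
```

```bash
python3 - <<'E'
from st import *
st()
E
```

```text
[ 0.4913 -0.1403  0.2029] [-1.7992e+02  8.0000e-02  9.6850e+01] [ 0.3 -0.6 -7.1] 0.0596 [-19.3   5.3  34.1 110.3  -3.2  65.4  22.9] 22.9167
lip [ 0.4972 -0.19    0.1635] tilt -0.1
```

Call:
drive_tool:
  commands:
    - [-1,-0.11,0,0,0,0,0]
    - [-2.5,-0.29,0,0,0,0,0]
    - [-3.5,-0.4,0,0,0,0,0]
    - [-3.5,-0.4,0,0,0,0,0]
    - [-2.5,-0.29,0,0,0,0,0]
    - [-1.1,-0.13,0,0,0,0,0]
    - [-0.4,-0.04,0,0,0,0,0]
    - [0,0,1,0,0,0,0]
    - [0,0,2,0,0,0,0]
    - [0,0,2.5,0,0,0,0]
    - [0,0,2.5,0,0,0,0]
    - [0,0,1.5,0,0,0,0]
    - [0,0,1,0,0,0,0]
    - [0,0,0.5,0,0,0,0]
    - [0,0,0,0,0,0,0]
    - [0,0,0,0,0,0,0]

```text
time_s: 24.25
tool_pos: [0.4961, -0.2807, 0.0938]
tool_rot: [179.9, 0.0, 97.4]
force: [0.6, -0.6, -7.6]
grip_width: 0.0594
```

```bash
python3 - <<'E'
from st import *
pic("scene","s15.png",(250,470,160,360),3.3);pic("top","t15.png",(340,480,170,290),5);st()
E
```

```text
[ 0.4964 -0.2813  0.0946] [1.7986e+02 5.0000e-02 9.7410e+01] [-0.2 -0.1 -7.6] 0.0597 [ -4.4  22.1  37.  107.8 -16.1  55.2  47.2] 24.35
lip [ 0.5029 -0.3309  0.0551] tilt -0.1
```

View pics/s15.png

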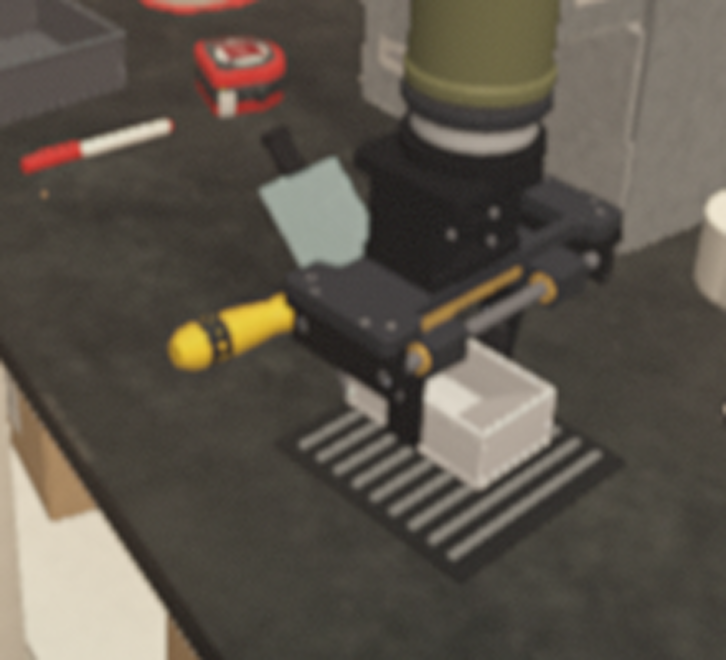

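View pics/t15.png

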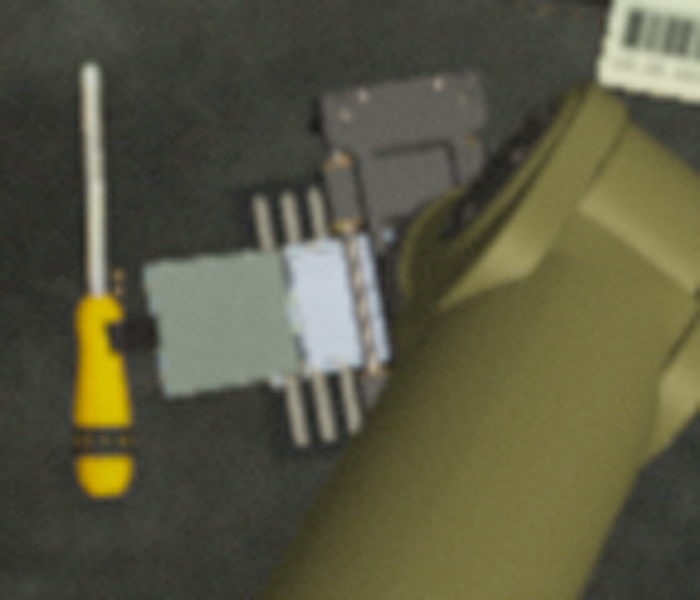

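Call:
drive_tool:
  commands:
    - [-0.22,-0.17,0,0,0,0,0]
    - [-0.22,-0.17,0.4,0,0,0,0]
    - [0,0,0.5,0,0,0,0]
    - [0,0,0.3,0,0,0,0]
    - [0,0,0.15,0,0,0,0]
    - [0,0,0.1,0,0,0,0]
    - [0,0,0,0,0,0,0]
    - [0,0,0,0,0,0,0]

```text
time_s: 25.02
tool_pos: [0.492, -0.2859, 0.0795]
tool_rot: [-179.9, -0.1, 97.4]
force: [-4.9, 1.9, 2.6]
grip_width: 0.0599
```

```bash
python3 - <<'E'
from st import *
st()
E
```

```text
[ 0.492  -0.2859  0.0795] [-1.7995e+02 -9.0000e-02  9.7370e+01] [-4.9  1.9  2.6] 0.0599 [ -3.4  23.4  36.6 108.3 -17.   53.9  48.5] 25.0167
lip [ 0.4984 -0.3354  0.0399] tilt 0.1
```

Call:
drive_tool:
  commands:
    - [0,0,0,0,0,0,1]
    - [0,0,0,0,0,0,1]
    - [0,0,0,0,0,0,1]
    - [0,0,0,0,0,0,1]
    - [0,0,0,0,0,0,1]
    - [0,0,0,0,0,0,1]
    - [0,0,-1,0,0,0,1]
    - [0,0,-3,0,0,0,1]
    - [0,0,-4,0,0,0,1]
    - [0,0,-4,0,0,0,1]
    - [0,0,-3,0,0,0,0.6]
    - [0,0,0,0,0,0,0.6]
    - [0,0,0,0,0,0,0.6]

```text
time_s: 26.1
tool_pos: [0.4936, -0.2867, 0.2316]
tool_rot: [179.7, 0.1, 97.4]
force: [0.5, 0.6, -0.6]
grip_width: 0.0741
```

```bash
python3 - <<'E'
from st import *
pic("scene","s16.png",(250,470,140,360),3);pic("top","t16.png",(340,480,170,290),5);c=env.read_camera("wrist");cv2.imwrite("pics/w16.png",c["img"]);st()
E
```

```text
[ 0.4919 -0.2854  0.2276] [-1.7989e+02 -7.0000e-02  9.7390e+01] [-0.4 -0.3 -1.1] 0.0628 [ -7.8  12.8  40.3 101.   -8.8  69.5  42.3] 26.25
lip [ 0.4982 -0.335   0.1881] tilt 0.1
```

View pics/s16.png

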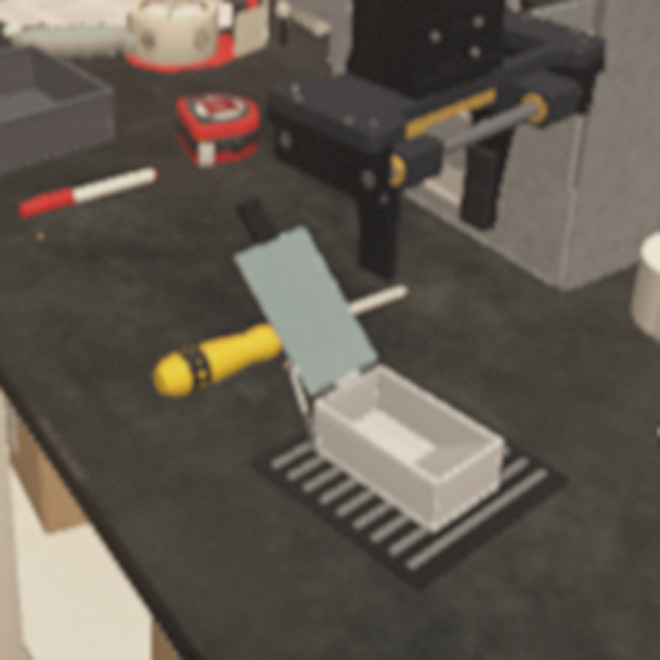

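View pics/w16.png

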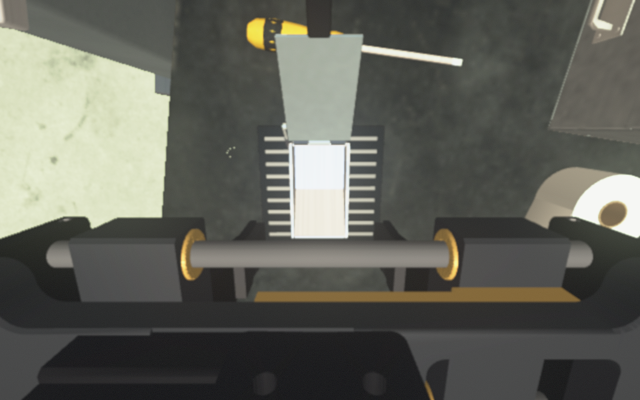

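View pics/t16.png

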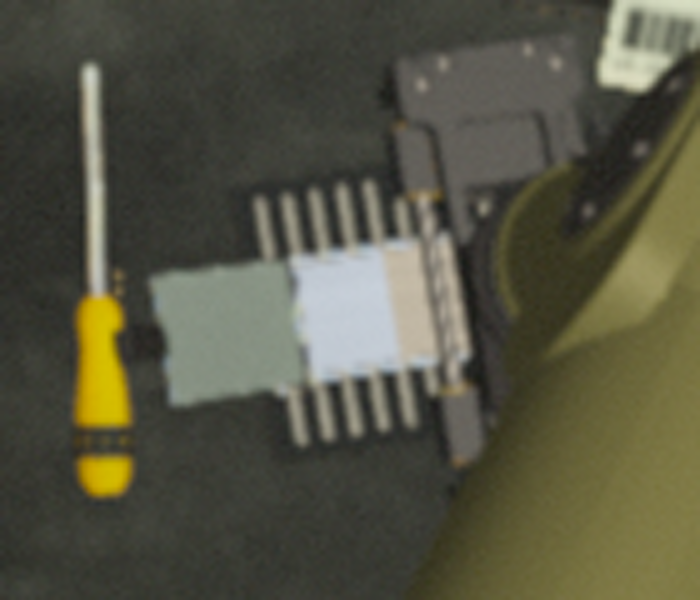

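Call:
drive_tool:
  commands:
    - [1.5,0,0,0,0,0,0.6]
    - [3.5,0,0,0,0,0,0.6]
    - [4,0,0,0,0,0,0.6]
    - [3.5,0,0,0,0,0,0.6]
    - [1.7,0,0,0,0,0,0.6]
    - [0,0,1,0,0,0,0.6]
    - [0,0,0,0,0,0,0.6]
    - [0,0,0,0,0,0,0.6]
  force: 5

```text
time_s: 26.92
tool_pos: [0.4733, -0.146, 0.2174]
tool_rot: [-179.8, 0.0, 97.3]
force: [0.5, -0.3, 0.4]
grip_width: 0.052
```

```bash
python3 - <<'E'
from st import *
pic("scene","s17.png",(250,470,100,320),3);c=env.read_camera("wrist");cv2.imwrite("pics/w17.png",c["img"]);st()
E
```

```text
[ 0.474  -0.1467  0.2184] [-1.7993e+02  4.0000e-02  9.7240e+01] [-0.6 -0.2  0.6] 0.0521 [-19.8   2.2  34.9 111.1  -1.3  67.1  22.8] 27.0167
lip [ 0.4802 -0.1964  0.1789] tilt -0.0
```

View pics/s17.png

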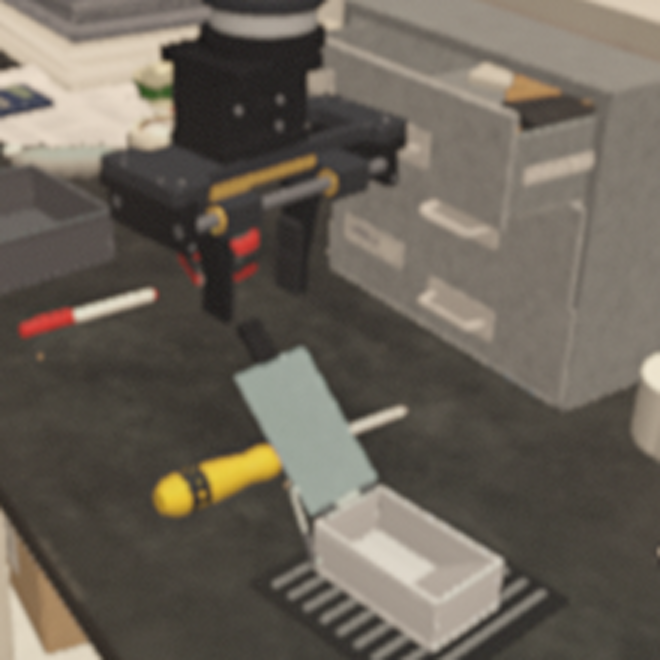

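View pics/w17.png

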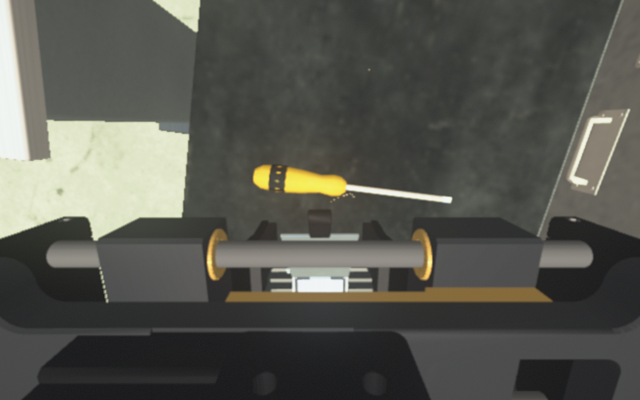

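Call:
drive_tool:
  commands:
    - [0.15,0,1.2,0,0,0,0.6]
    - [0.1,0,1.5,0,0,0,0.6]
    - [0,0,1,0,0,0,0.6]
    - [0,0,0.55,0,0,0,0.6]
    - [0,0,0,0,0,0,0.6]
    - [0,0,0,0,0,0,0]
    - [0,0,0,0,0,0,0]
    - [0,0,0,0,0,0,0]
    - [0,0,0,0,0,0,0]
    - [0,0,0,0,0,0,0]
    - [0,0,0,0,0,0,0]

```text
time_s: 27.93
tool_pos: [0.4742, -0.1426, 0.1766]
tool_rot: [180.0, -0.0, 97.4]
force: [0.9, -0.6, 0.9]
grip_width: 0.0202
```

```bash
python3 - <<'E'
from st import *
pic("scene","s18.png",(250,470,100,320),3);st()
o=env.get_obs();g=o["tool_pos"]-[0,0,.051];h=np.array([.4854,-.2344,.0415]);d=g-h
ax=np.array([-.129,.992,0]);a=d@ax;r=np.hypot(a,d[2]);ph=np.arctan2(d[2],-a);print("r",r,"phi",ph)
p=np.linspace(ph,0.04,28);r*=100
A=-r*np.cos(p);H=r*np.sin(p)
print([[float(x),float(z)] for x,z in zip(np.round(np.diff(A),2),np.round(-np.diff(H),2))])
E
```

```text
[ 0.474  -0.1426  0.1765] [ 1.7999e+02 -1.0000e-02  9.7390e+01] [-1.8  0.5  1.1] 0.0163 [-19.5   4.9  34.9 114.   -3.2  62.   24.2] 27.9833
lip [ 0.4804 -0.1921  0.137 ] tilt 0.0
r 0.12500457295798642 phi 2.404688548759972
[[-0.77, -0.78], [-0.84, -0.71], [-0.89, -0.63], [-0.95, -0.55], [-0.99, -0.47], [-1.03, -0.38], [-1.06, -0.29], [-1.08, -0.19], [-1.09, -0.1], [-1.09, -0.0], [-1.09, 0.09], [-1.08, 0.19], [-1.06, 0.28], [-1.03, 0.37], [-0.99, 0.46], [-0.95, 0.55], [-0.9, 0.63], [-0.84, 0.7], [-0.77, 0.77], [-0.7, 0.84], [-0.63, 0.9], [-0.55, 0.95], [-0.46, 0.99], [-0.37, 1.03], [-0.28, 1.06], [-0.19, 1.08], [-0.09, 1.09]]
```

View pics/s18.png

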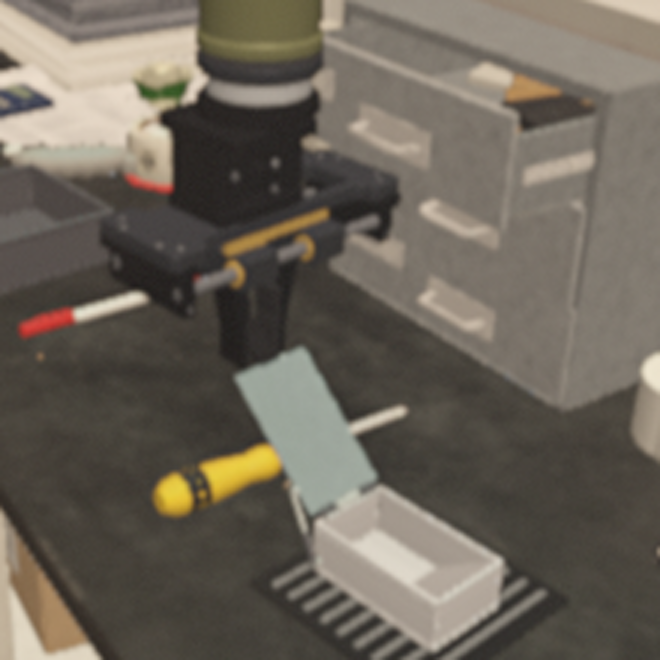

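Call:
drive_tool:
  commands:
    - [0,0,0,0,0,0,0]
    - [-0.77,0,-0.78,0,0,0,0]
    - [-0.84,0,-0.71,0,0,0,0]
    - [-0.89,0,-0.63,0,0,0,0]
    - [-0.95,0,-0.55,0,0,0,0]
    - [-0.99,0,-0.47,0,0,0,0]
    - [-1.03,0,-0.38,0,0,0,0]
    - [-1.06,0,-0.29,0,0,0,0]
    - [-1.08,0,-0.19,0,0,0,0]
    - [-1.09,0,-0.1,0,0,0,0]
    - [-1.09,0,0,0,0,0,0]
    - [-1.09,0,0.09,0,0,0,0]
    - [-1.08,0,0.19,0,0,0,0]
    - [-1.06,0,0.28,0,0,0,0]
    - [0,0,0,0,0,0,0]

```text
time_s: 29.23
tool_pos: [0.4901, -0.2741, 0.2108]
tool_rot: [-179.9, 0.1, 97.2]
force: [0.5, 0.7, -3.4]
grip_width: 0.0161
```

```bash
python3 - <<'E'
from st import *
pic("scene","s19.png",(250,470,140,360),3);st()
E
```

```text
[ 0.4903 -0.2732  0.2111] [-1.7992e+02  4.0000e-02  9.7270e+01] [-0.9 -0.4 -2. ] 0.0155 [ -9.1  12.6  40.4 103.2  -8.7  67.4  41.2] 29.2833
lip [ 0.4966 -0.3228  0.1716] tilt -0.0
```

View pics/s19.png

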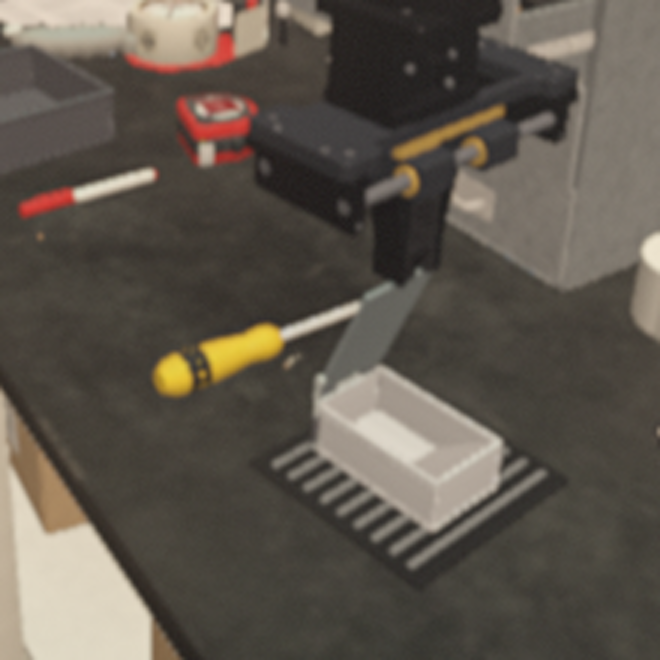

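Call:
drive_tool:
  commands:
    - [-1.03,0,0.37,0,0,0,0]
    - [-0.99,0,0.46,0,0,0,0]
    - [-0.95,0,0.55,0,0,0,0]
    - [-0.9,0,0.63,0,0,0,0]
    - [-0.84,0,0.7,0,0,0,0]
    - [-0.77,0,0.77,0,0,0,0]
    - [-0.7,0,0.84,0,0,0,0]
    - [-0.63,0,0.9,0,0,0,0]
    - [-0.55,0,0.95,0,0,0,0]
    - [-0.46,0,0.99,0,0,0,0]
    - [-0.37,0,1.03,0,0,0,0]
    - [-0.28,0,1.06,0,0,0,0]
    - [-0.19,0,1.08,0,0,0,0]
    - [-0.09,0,0.9,0,0,0,0]
    - [0,0,0,0,0,0,0]
    - [0,0,0,0,0,0,0]

```text
time_s: 30.62
tool_pos: [0.5023, -0.3595, 0.0995]
tool_rot: [180.0, 0.1, 97.4]
force: [-1.1, -0.0, -0.6]
grip_width: 0.016
```

```bash
python3 - <<'E'
from st import *
pic("scene","s20.png",(250,470,140,360),3);st()
E
```

```text
[ 0.5023 -0.3595  0.0998] [1.7995e+02 1.2000e-01 9.7370e+01] [ 0.7  0.4 -1.8] 0.0159 [  2.7  27.6  38.1 100.7 -19.6  58.3  55.3] 30.6667
lip [ 0.5087 -0.4092  0.0604] tilt -0.1
```

View pics/s20.png

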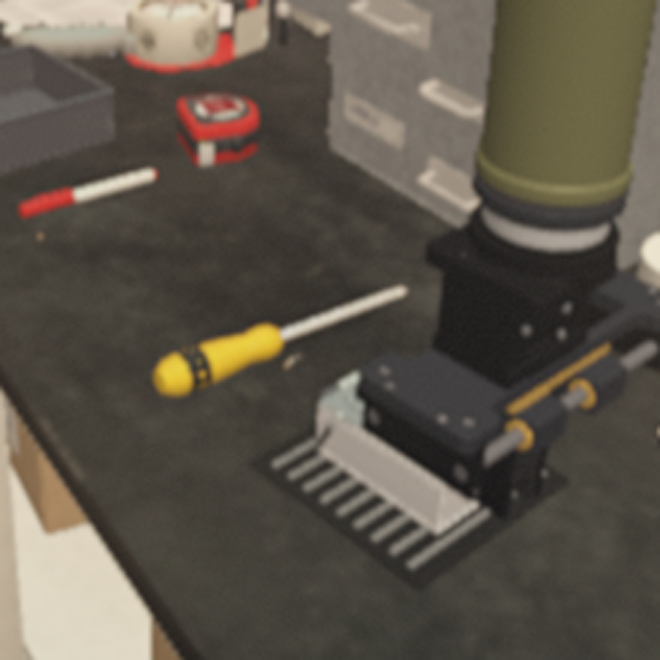

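Call:
drive_tool:
  commands:
    - [-0.02,0,0.4,0,0,0,0]
    - [0,0,0.2,0,0,0,0]
    - [0,0,0,0,0,0,0]
    - [0,0,0,0,0,0,0.6]
    - [0,0,0,0,0,0,0.6]
    - [0,0,0,0,0,0,0.6]
    - [0,0,0,0,0,0,0.6]
    - [0,0,0,0,0,0,0.6]
    - [0,0,-1,0,0,0,0.6]
    - [0,0,-3,0,0,0,0.6]
    - [0,0,-4,0,0,0,0.6]
    - [0,0,-4,0,0,0,0.6]
    - [-3,0,-2,0,0,0,0.6]
    - [-4,0,0,0,0,0,0.6]
    - [-4,0,0,0,0,0,0.6]
    - [0,0,0,0,0,0,0.6]

```text
time_s: 32.0
tool_pos: [0.5132, -0.4759, 0.2337]
tool_rot: [-179.8, 0.4, 97.0]
force: [-2.0, 1.2, -0.1]
grip_width: 0.0521
```

```bash
python3 - <<'E'
from st import *
pic("scene","s21.png",(130,470,130,360),2.3);c=pic("top","t21.png",(340,480,170,290),5);pic("top","t21b.png",(130,440,120,290),2.5);st()
im=c["img"].astype(int);B,R=im[...,0],im[...,2]
m=((B>100)&(B>R+10)).astype(np.uint8);m[:,:380]=0;m[:,450:]=0;m[:190]=0;m[275:]=0
cs,_=cv2.findContours(m,cv2.RETR_EXTERNAL,cv2.CHAIN_APPROX_NONE);ct=max(cs,key=cv2.contourArea)
print(cv2.minAreaRect((toworld(c,ct[:,0].astype(float),.043)*1000).astype(np.float32)))
E
```

```text
[ 0.5157 -0.4679  0.2332] [-1.7997e+02 -4.0000e-02  9.7320e+01] [-0.4 -0.1 -0.3] 0.0526 [ 11.4  30.2  41.1  81.3 -19.9  75.9  60.8] 32.15
lip [ 0.522  -0.5175  0.1937] tilt 0.0
((492.8941345214844, -286.398681640625), (62.13056564331055, 100.2331771850586), 7.430717468261719)
```

View pics/s21.png

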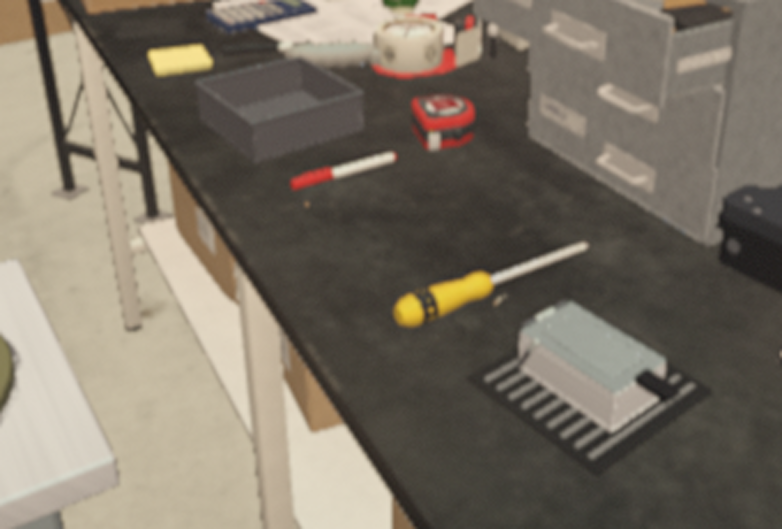

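View pics/t21.png

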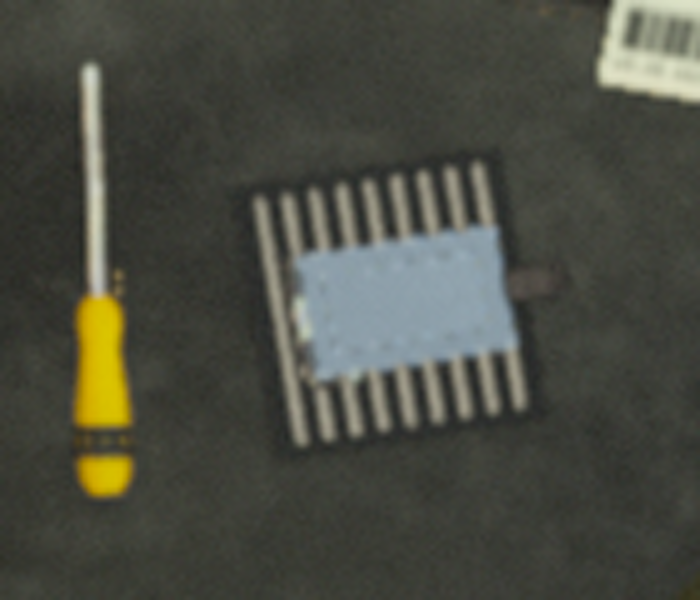

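View pics/t21b.png

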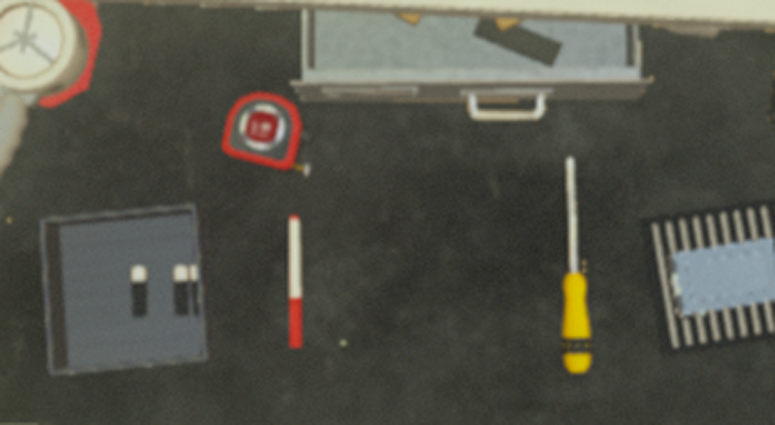

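```bash
python3 - <<'E'
from cell import env
print(env.sign_off())
E
```

```text
the job is handed in; nothing more can be done
None
```

I finished the job and handed it in at about 32 s, well under the 72 s limit. The sign-off gives no verdict.

**What I did:**
- I swung the lid by its tab with a light grip to about 2.3 rad and released it; it stayed open by itself.
- I lifted the case and poured the three cells into the bin at up to 68° tilt.
- I set the case on the mat, swung the lid back and released it just above shut, and it closed.

**One change on the way:** my first tilt, at a different heading, was running towards the wrist's limits at 28°. I levelled the case, turned it 60° and tipped it from there. I saw nothing spilled or touched.

**Last checks:**
- **Cells:** the top view shows all three in the bin, one of them partly hidden by the bin wall. The case looked empty when I looked into it.
- **Case:** it stands upright with the lid shut. The measured lid centre is within about 1–1.5 mm of the mat centre and in line with the ribs.
- **Other items:** the pen, tape measure and screwdriver look unmoved in the pictures; I did not re-measure them.
- **Arm:** it is clear of everything.

No check failed. My mat-centre estimates differed by only about 1 mm. The lid being fully shut is judged from the pictures alone.

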